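# Return a weight to its case

### The arm

A 7-joint arm with a two-finger parallel gripper is mounted at the origin on a cart in front of the work surface, level with it; the furniture and walls round the work are solid. World frame = base frame: x ahead of the robot, y to its left, z up, the work surface at z = 0. Lengths are in m, angles in rad, forces in N, time in s.
With the tool pointing down it reaches from about 0.425 to 0.925 m from the base axis. Payload 6.8 kg.
Tool frame: the origin (TCP) lies at the very end of the fingers, on their centre line; the grasp point (between the pads) lies 19 mm behind it (bot.grasp_offset is the distance from the TCP to the grasp point, in m); z points along the fingers, y is the direction in which the jaws open and shut (so a half turn about z gives the same grasp; the last joint's range is limited). The gripper opens to 85 mm and grips with 20 to 120 N. Pads are 22 mm wide; open, the fingers measure 114 mm over their backs; the gripper's body (76 mm by 85 mm) begins 54 mm behind the grasp point. The pads swing forward as they close: fully open they stand 13 mm farther back than shut.
Start: joints at [-1.349, 0.477, 0.022, 1.555, -0.011, 1.109, -0.083], TCP at [0.219, 0.639, 0.231] pointing down, gripper open.
Joint ranges: [-2.96, 2.96], [-0.34, 2.1], [-1.41, 1.46], [0.24, 2.44], [-1.37, 4.51], [0.17, 1.92], [-2.96, 2.96]. Speed limits (rad/s): [2.39, 2.39, 3.14, 3.14, 3.14, 3.14, 3.14].

### API

Orientations are given as a unit quaternion [w, x, y, z].
In Python, from station import monitor, cams, bot, finder gives the robot as it stands.
- The arm moves only by the tool jog_arm, never from a script. Its argument "plan" is a list of rows, each an object of numbers: "x", "y", "z": the shift along the tool's x, y, z as a fraction of full scale; "wx", "wy", "wz": the turn, a rotation vector about the tool's x, y, z as a fraction of full scale. A call has 1 to 12 rows; each row is the pose to reach, as a shift and turn from the pose measured when the call began, along the tool's axes at that moment, turning the shorter way round; what a row does not reach only later rows make up. Full scale, the value 1, is 20 cm for a shift and 180 degrees for a turn. A row lasts 1/12 s, in which the tool goes at most 41.7 mm and 7.16 degrees, less where a joint would pass 70% of its speed; a pose out of reach is approached as far as the arm can. A call with a number of a shift or a turn outside -1 to 1 is refused whole. A call with a gripper value outside its range is refused whole. "hand" is the opening, from -1 (shut) to 1 (fully open), set as the call begins (left out, the last holds). The fingers move at their own pace and stop on an object; "grip_force" is the grip in N (left out, the last holds). Time passes only in rows, so rows that repeat a pose let the fingers close. It gives the time, the measured TCP pose, the force and the opening at its end, in the units of the state.
- monitor.get_obs(): the state, without advancing time (a new reading comes with each control period).
- cams.read_camera(name): name is "side" or "top" or "wrist"; returns the picture (400x640x3 uint8, red, green, blue); there is no depth.
- cams.get_calibration(name): a dict with "fx", "fy", "cx", "cy" (pixels), "distortion" ([k1, k2, p1, p2, k3] as OpenCV has them; the pictures are not rectified), "extrinsics" (4x4, takes a point from world to camera coordinates). Camera axes: x right, y down, z forward; pixel columns grow to the right and rows downward; lengths in m; the calibration is good to about 2 mm. A picture is of the moment at which its call begins: read the wrist's pose just before it. get_calibration takes no time and is no camera call; for the wrist camera it gives the pose at the moment of the call.
- bot.hand_in(): hands the job in, once; it reports no verdict.
Trained networks look in the newest picture that a camera, given by its name, has taken for a name from the list of things; names that differ only in an ending like _2 or _b are one class to them, and where a whole thing is asked for, a point or a joint stands for the part that bears it (a point fixed in the world has none). Each returns a list of dicts, best first, with "confidence" (0 to 1); they miss things now and then, are a little off and sometimes report something else, mostly with a low value. They report only what shows in the picture. A call takes as long as a camera call. They do not tell look-alikes from the thing itself.
- finder.find_in(camera, target): "bbox" ([left, top, width, height] in pixels, round what is visible of it).
- finder.place_of(camera, target): "location" ([column, row] in pixels: a listed point, or the origin of a listed thing).
The state is a dict: "t": time; "q": joint angles; "joint_vel": joint speeds; "joint_torque": joint torques, N m; "eef_pos": TCP position; "tool_rot": TCP orientation; "contact_force": force on the tool from outside, world axes, zero at the start; "torque": the same for the moment, N m; "gripper_width": opening from 0.0 (shut) to 1.0 (fully open).
Only numpy, scipy, OpenCV 4.12 (cv2) and the standard library are available. Lean on these libraries where they do the work, as an engineer would, in place of code of your own. Each camera call takes 0.05 s, during which the arm holds its last target. There are 200 camera calls.

### The job

Put the big 500 g knob weight back into its well in the wooden weight case. Raise the lid by its bow handle, against its stiff hinge, and ease it right back until it is up against the stop of its stay and stays there: the stop is set somewhere else every time, so feel for it and do not strain the lid against it. Then set the weight down gently, upright and fully home in its well, and leave the case standing open with the other weights, the jar and the beaker undisturbed.

Things in the scene. Friction and masses are not known exactly. Their poses are not given: they have to be found in the camera images.
- weight_case: Light-wood case, 110 deep (x) by 250 wide (y) by 82 mm high shut; fixed. Origin under its centre, z up, -x its front. Base rim 28 mm up; 5 wells in a row along y at x = 0: largest (+y end) and smallest (-y end) empty, the filled ones' tops at most 60 mm up. The lid stay, a slotted steel quadrant, stands at the -y end, 25 mm proud of the side and 60 mm above and behind the hinge.
- lid (a joint): Lid angle, rad: 0 shut (start), grows as the front rises, turning about the case's +y. Lid 0.34 kg on a stiff hinge: stays where left; up to 4 N at the bar lifts it, 1 to 2 N moves it once upright. A rigid stop block clamped in the stay ends the travel at an unreported 1.60 to 2.05 rad, new each time. The stay's pin, 45 mm from the hinge, bears 3.4 times the push at the bar; at most 40 N.
- lid_hinge (a point): Middle of the hinge axis, at the top rear edge of the base, 28 mm above the worktop; stays put as the lid turns. The axis runs along the case's y.
- lid_bar (a point): Middle of the handle's bar, on its axis; turns with the lid. Round steel bar, 10 mm thick, 98 mm long along the case's y, between two arms, 40 mm in front of the lid's 54 mm high front. Shut: 150 mm in front of the hinge and 27 mm above it, 55 mm above the worktop. Can be pinched from above, one finger before and one behind it, at every lid angle; it turns between the pads.
- well (a point): Centre of the floor of the 500 g weight's well, 14 mm above the worktop; axes as the case. The well is 40.5 mm across and 13 mm deep with a 1.5 mm chamfer; the case's rim is 14 mm above this point. The next weight (200 g, 30 mm across) stands 66 mm away along the case's -y.
- w500: The 500 g weight: brass-coloured, round body 38 mm across and 37 mm high with a narrower knob on top, 60 mm high in all, 0.5 kg, standing on the worktop. Origin at the centre of its underside, z up. Grip it round the body, not by the knob; set it down with at most 35 N.
- w20: The 20 g weight, 14 mm across, 22 mm high, same shape, standing on the worktop near the big one; leave it. Origin at the centre of its underside.
- w200: 200 g weight in its well, 30 mm across, 46 mm high; leave it. Origin at the centre of its underside.
- w100: 100 g weight in its well, 24 mm across, 37 mm high; leave it. Origin at the centre of its underside.
- w50: 50 g weight in its well, 20 mm across, 30 mm high; leave it. Origin at the centre of its underside.
- jar: Sample jar with white screw lid, 49 mm across, 57 mm high, a bystander. Origin at the centre of its underside.
- beaker: Glass beaker with some white solid in it, 45 mm across, 56 mm high, a bystander. Origin at the centre of its underside.
Not all that is in view belongs to the job. There is more than one size of the w500; the job needs the largest.

How it is judged:
By the outcome, as a careful person would: the job done as asked, in the order asked, and still so for the second after the job is handed in, with the robot touching nothing.
It also fails if it takes over 72 s, if anything falls off the work surface, if the arm or the gripper's body presses on something with over 40 N, if the wrist force passes 120 N, or if a joint passes its speed limit or range.

## Working session

There is one attempt and no reset: what is moved stays moved. The work goes in short steps, Python scripts to look and compute and a tool call to move; the robot and the scene stay as the last step left them, time stands still between calls to the robot, and variables do not carry over. Pictures are saved under pics/ and viewed, about 8 in all and at most 12, crops included, and the job is handed in when it is done.

Besides the shell and the picture viewer there is one more tool, called after "Call:" in YAML: its name, and indented under it one key for each argument. jog_arm: Moves the arm, as the interface text tells. Shift numbers are shares of 20 cm and turn numbers shares of 180 degrees, none past 1 either way. Its arguments: {"type":"object","properties":{"plan":{"type":"array","items":{"type":"object","properties":{"x":{"type":"number","minimum":-1,"maximum":1},"y":{"type":"number","minimum":-1,"maximum":1},"z":{"type":"number","minimum":-1,"maximum":1},"wx":{"type":"number","minimum":-1,"maximum":1},"wy":{"type":"number","minimum":-1,"maximum":1},"wz":{"type":"number","minimum":-1,"maximum":1}}}},"hand":{"type":"number"},"grip_force":{"type":"number"}},"required":["plan"]}

```bash
ls; mkdir -p pics; cat > h.py <<'E'
import numpy as np, cv2
from station import monitor, cams, bot, finder
from scipy.spatial.transform import Rotation as R
def K(c):
    return np.array([[c['fx'],0,c['cx']],[0,c['fy'],c['cy']],[0,0,1.]]),np.array(c['distortion'],float),np.array(c['extrinsics'])
def ray(c,px):
    k,d,E=K(c); u=cv2.undistortPoints(np.array([[px]],float),k,d)[0,0]
    Rm,t=E[:3,:3],E[:3,3]; return -Rm.T@t, Rm.T@np.array([u[0],u[1],1])
def atz(c,px,z):
    o,v=ray(c,px); return o+v*(z-o[2])/v[2]
def proj(c,p):
    k,d,E=K(c); return cv2.projectPoints(np.array(p,float).reshape(-1,3),cv2.Rodrigues(E[:3,:3])[0],E[:3,3],k,d)[0][:,0]
def tri(rs):
    A=0;b=0
    for o,v in rs:
        v=v/np.linalg.norm(v);P=np.eye(3)-np.outer(v,v);A=A+P;b=b+P@o
    return np.linalg.solve(A,b)
def shot(n,f=None):
    im=cams.read_camera(n)
    if f: cv2.imwrite('pics/'+f,cv2.cvtColor(im,cv2.COLOR_RGB2BGR))
    return im
def pose():
    o=monitor.get_obs(); q=np.array(o['tool_rot']); return o,np.array(o['eef_pos']),R.from_quat(q[[1,2,3,0]])
E
python3 - <<'E'
from h import *
np.set_printoptions(precision=3,suppress=True)
o,p,r=pose();print(p,r.as_matrix(),o['contact_force'],o['gripper_width'],o['t'])
a=shot('top');b=shot('side')
cv2.imwrite('pics/a.png',cv2.cvtColor(cv2.resize(np.vstack([a,b]),(480*1,600)),cv2.COLOR_RGB2BGR))
cv2.imwrite('pics/top.png',a[...,::-1]);cv2.imwrite('pics/side.png',b[...,::-1])
Z=dict(weight_case=0,lid_hinge=.028,lid_bar=.055,w500=0,w20=0,jar=0,beaker=0)
for n in ['top','side']:
  c=cams.get_calibration(n)
  for k,z in Z.items():
    for d in finder.place_of(n,k)[:3]: print(n,k,round(d['confidence'],2),np.round(d['location']),atz(c,d['location'],z))
E
```

```text
pics
[0.218 0.638 0.23 ] [[-0.946  0.324 -0.   ]
 [ 0.324  0.946 -0.002]
 [-0.    -0.002 -1.   ]] [ 0.022 -0.505  0.731] 0.9988769909356026 0.0
top weight_case 0.62 [278. 242.] [0.523 0.021 0.   ]
top lid_bar 0.66 [268. 282.] [0.423 0.045 0.055]
top w500 0.52 [382. 202.] [ 0.603 -0.257  0.   ]
top w500 0.5 [404. 224.] [ 0.54  -0.307  0.   ]
top w500 0.46 [435. 240.] [ 0.491 -0.381  0.   ]
top w20 0.52 [382. 202.] [ 0.603 -0.257  0.   ]
top w20 0.5 [404. 224.] [ 0.54  -0.307  0.   ]
top w20 0.46 [435. 240.] [ 0.491 -0.381  0.   ]
top jar 0.67 [348. 154.] [ 0.743 -0.183  0.   ]
top beaker 0.89 [331. 138.] [ 0.79  -0.141  0.   ]
top beaker 0.65 [405. 228.] [ 0.53  -0.308  0.   ]
side weight_case 0.75 [282. 213.] [0.517 0.018 0.   ]
side lid_hinge 0.89 [304. 202.] [0.571 0.028 0.028]
side lid_bar 0.87 [242. 188.] [0.417 0.036 0.055]
side w500 0.79 [263. 297.] [ 0.527 -0.309  0.   ]
side w500 0.72 [250. 272.] [ 0.489 -0.236  0.   ]
side w500 0.68 [284. 212.] [ 0.521  0.021 -0.   ]
side w20 0.79 [263. 297.] [ 0.527 -0.309  0.   ]
side w20 0.72 [250. 272.] [ 0.489 -0.236  0.   ]
side w20 0.68 [284. 212.] [ 0.521  0.021 -0.   ]
side jar 0.87 [376. 265.] [ 0.735 -0.192 -0.   ]
side jar 0.71 [308. 283.] [ 0.604 -0.261 -0.   ]
side beaker 0.65 [406. 254.] [ 0.803 -0.144 -0.   ]
```

View pics/top.png

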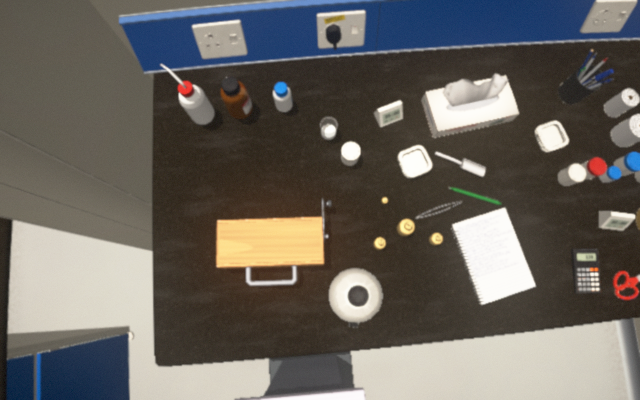

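View pics/side.png

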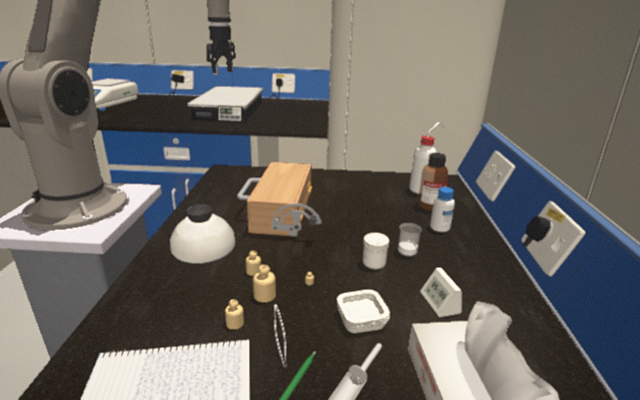

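The top view shows the shut case with lid corners near (217,219), (324,217), (325,266) and (217,268). The bar runs at (248..296, 284) and the stay is at (326,218). Four weights could be taken for w500, with top/side pixels:
- (406,227)/(264,284): biggest
- (380,243)/(252,264)
- (437,239)/(234,315)
- (385,200)/(309,279): the 20 g

The white dome at (356,295) is an obstacle. I choose (406,227) and will check it close up.

```bash
python3 - <<'E'
from h import *
np.set_printoptions(precision=3,suppress=True)
c=cams.get_calibration('top');s=cams.get_calibration('side')
for p in [(217,219),(324,217),(325,266),(217,268)]: print('lid',atz(c,p,.082))
for p in [(248,283),(296,282)]: print('bar',atz(c,p,.055))
print('tri bar',tri([ray(c,(268,282)),ray(s,(242,188))]))
print('dome',atz(c,(356,295),.05),atz(c,(330,295),.03),atz(s,(203,255),.0), tri([ray(c,(358,295)),ray(s,(201,213))]))
print('w500 knob',tri([ray(c,(406,227)),ray(s,(264,270))]))
for a,b in [((380,243),(252,254)),((437,239),(234,303)),((385,200),(309,274))]: print(tri([ray(c,a),ray(s,b)]))
w=cams.get_calibration('wrist');_,p,r=pose();E=np.array(w['extrinsics']);C=-E[:3,:3].T@E[:3,3]
print('cam in tool',r.inv().apply(C-p),r.inv().apply(E[2,:3]),w['fx'])
t=shot('top');x=shot('side')
cr=np.hstack([cv2.resize(t[190:260,190:450],None,fx=2,fy=2)[:140,:],]);cr2=cv2.resize(x[170:340,180:330],(520,590))
cv2.imwrite('pics/c.png',cv2.resize(x[160:335,170:340],None,fx=3.4,fy=3.4,interpolation=cv2.INTER_CUBIC)[...,::-1])
E
```

```text
lid [0.582 0.154 0.082]
lid [ 0.564 -0.101  0.082]
lid [ 0.449 -0.093  0.082]
lid [0.466 0.158 0.082]
bar [0.426 0.093 0.055]
bar [ 0.419 -0.021  0.055]
tri bar [0.419 0.044 0.053]
dome [ 0.376 -0.16   0.05 ] [ 0.381 -0.099  0.03 ] [ 0.381 -0.186  0.   ] [ 0.377 -0.162  0.084]
w500 knob [ 0.528 -0.299  0.051]
[ 0.494 -0.233  0.039]
[ 0.493 -0.375  0.039]
[ 0.605 -0.262  0.02 ]
cam in tool [ 0.083  0.    -0.144] [-0.322  0.001  0.947] 347.8864512455105
```

View pics/c.png

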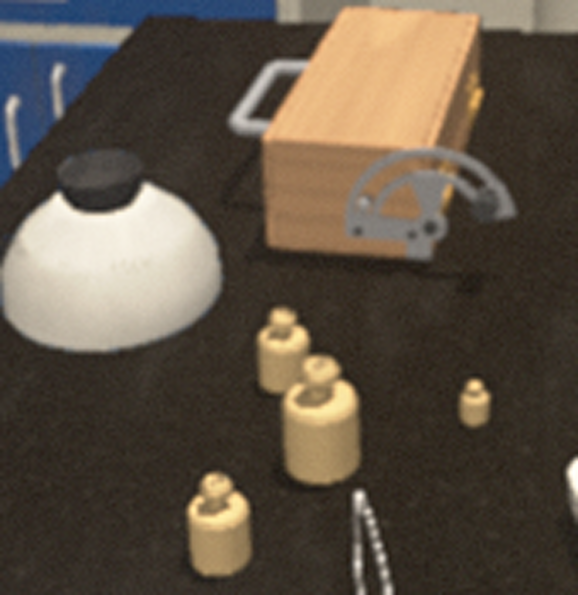

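The close crop confirms the largest knob weight at crop (320,420), in front of two smaller look-alikes and the 20 g. The stay's dark block at (485,205) suggests a late stop. Case yaw is about -4°, and the bar is at about (0.420, 0.038, 0.055).

Call:
jog_arm:
  plan:
    - {"x": -0.66,"y": -0.83,"wz": 0.2}
    - {"x": -0.66,"y": -0.83,"wz": 0.2}
    - {"x": -0.66,"y": -0.83,"wz": 0.2}
    - {"x": -0.66,"y": -0.83,"wz": 0.2}
    - {"x": -0.66,"y": -0.83,"wz": 0.2}
    - {"x": -0.66,"y": -0.83,"wz": 0.2}
    - {"x": -0.66,"y": -0.83,"wz": 0.2}
  hand: -0.2

```text
invalid input at $.plan[0]: expected keys x, y, z, wx, wy, wz
```

```bash
cat >> h.py <<'E'
np.set_printoptions(precision=3,suppress=True)
def to(P,yaw,tilt=0):
    """yaw: world angle (deg) of tool y; tilt about tool x (deg)"""
    o,p,r=pose(); a=np.radians(yaw); y=np.array([np.cos(a),np.sin(a),0]);z=np.array([0,0,-1.]);x=np.cross(y,z)
    T=R.from_matrix(np.c_[x,y,z])*R.from_euler('x',tilt,degrees=True)
    print('t',round(o['t'],2),'p',p,'F',np.array(o['contact_force']),'w',round(o['gripper_width'],3),'q',np.array(o['q']))
    print('shift',r.inv().apply(np.array(P)-p)/.2,'turn',(r.inv()*T).as_rotvec()/np.pi)
E
python3 -c "
from h import *
to([.425,.037,.23],-4)"
```

```text
t 0.9 p [0.219 0.639 0.231] F [0.863 0.096 0.419] w 0.997 q [-1.349  0.477  0.022  1.555 -0.011  1.109 -0.083]
shift [-1.951 -2.512  0.006] turn [ 0.    -0.     0.417]
```

Call:
jog_arm:
  plan:
    - {"x": -0.66,"y": -0.83,"z": 0,"wx": 0,"wy": 0,"wz": 0.2}
    - {"x": -0.66,"y": -0.83,"z": 0,"wx": 0,"wy": 0,"wz": 0.2}
    - {"x": -0.66,"y": -0.83,"z": 0,"wx": 0,"wy": 0,"wz": 0.2}
    - {"x": -0.66,"y": -0.83,"z": 0,"wx": 0,"wy": 0,"wz": 0.2}
    - {"x": -0.66,"y": -0.83,"z": 0,"wx": 0,"wy": 0,"wz": 0.2}
    - {"x": -0.66,"y": -0.83,"z": 0,"wx": 0,"wy": 0,"wz": 0.2}
    - {"x": -0.66,"y": -0.83,"z": 0,"wx": 0,"wy": 0,"wz": 0.2}
  hand: -0.2

```text
t: 1.48
eef_pos: [0.2914, 0.4362, 0.2318]
tool_rot: [0.0, 0.463, 0.886, 0.0]
contact_force: [0.0, 0.8, -0.1]
gripper_width: 0.401
```

```bash
python3 -c "
from h import *
to([.425,.037,.22],-4)"
```

```text
t 1.48 p [0.291 0.436 0.232] F [ 0.001  0.772 -0.105] w 0.401 q [-1.26   0.228  0.186  1.923 -0.05   0.995 -0.443]
shift [-2.02  -0.592  0.059] turn [0.    0.    0.216]
```

Call:
jog_arm:
  plan:
    - {"x": -1,"y": -0.29,"z": 0,"wx": 0,"wy": 0,"wz": 0.11}
    - {"x": -1,"y": -0.29,"z": 0,"wx": 0,"wy": 0,"wz": 0.11}
    - {"x": -1,"y": -0.29,"z": 0,"wx": 0,"wy": 0,"wz": 0.11}
    - {"x": -1,"y": -0.29,"z": 0,"wx": 0,"wy": 0,"wz": 0.11}
    - {"x": -1,"y": -0.29,"z": 0,"wx": 0,"wy": 0,"wz": 0.11}
    - {"x": -1,"y": -0.29,"z": 0,"wx": 0,"wy": 0,"wz": 0.11}

```text
t: 1.98
eef_pos: [0.36, 0.2334, 0.232]
tool_rot: [0.001, 0.611, 0.792, -0.0]
contact_force: [-0.7, -0.9, 0.4]
gripper_width: 0.399
```

```bash
python3 -c "
from h import *
to([.425,.037,.2],-4)"
```

```text
t 1.98 p [0.36  0.233 0.232] F [-0.717 -0.936  0.398] w 0.399 q [-1.072  0.053  0.367  2.129 -0.021  0.964 -0.436]
shift [-1.032  0.065  0.162] turn [0.    0.    0.104]
```

Call:
jog_arm:
  plan:
    - {"x": -1,"y": 0.065,"z": 0.16,"wx": 0,"wy": 0,"wz": 0.104}
    - {"x": -1,"y": 0.065,"z": 0.16,"wx": 0,"wy": 0,"wz": 0.104}
    - {"x": -1,"y": 0.065,"z": 0.16,"wx": 0,"wy": 0,"wz": 0.104}
    - {"x": -1,"y": 0.065,"z": 0.16,"wx": 0,"wy": 0,"wz": 0.104}
    - {"x": -1,"y": 0.065,"z": 0.16,"wx": 0,"wy": 0,"wz": 0.104}
    - {"x": -1,"y": 0.065,"z": 0.16,"wx": 0,"wy": 0,"wz": 0.104}
    - {"x": -1,"y": 0.065,"z": 0.16,"wx": 0,"wy": 0,"wz": 0.104}

```text
t: 2.57
eef_pos: [0.4245, 0.0424, 0.2004]
tool_rot: [0.001, 0.732, 0.681, -0.0]
contact_force: [-0.1, 1.0, -0.6]
gripper_width: 0.402
```

```bash
python3 - <<'E'
from h import *
to([.420,.037,.12],-4)
c=cams.get_calibration('wrist');shot('wrist','w1.png')
for k,z in dict(lid_bar=.055,weight_case=0,lid_hinge=.028).items():
  for d in finder.place_of('wrist',k)[:2]: print(k,d['confidence'],d['location'],atz(c,d['location'],z))
print(finder.find_in('wrist','lid_bar')[:2])
E
```

```text
t 2.57 p [0.424 0.042 0.2  ] F [-0.119  1.019 -0.603] w 0.402 q [-0.798  0.095  0.595  2.183 -0.066  0.88  -0.236]
shift [-0.028 -0.021  0.402] turn [ 0.     0.001 -0.001]
lid_bar 0.8 [315.9, 189.2] [0.422 0.038 0.055]
weight_case 0.9 [411.8, 170.4] [0.519 0.034 0.   ]
[{'bbox': [307.8, 19.4, 224.1, 304.1], 'confidence': 0.88}]
```

View pics/w1.png

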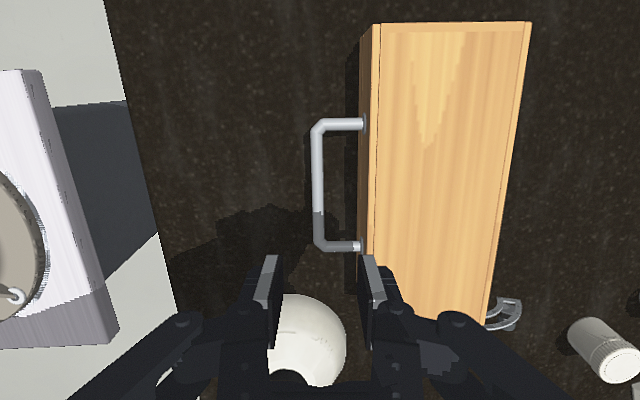

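The bar runs along column 317, rows 130–240, centred at about (0.422, 0.038), as found before. The part-open fingers straddle it with room. I'll descend and pinch.

Call:
jog_arm:
  plan:
    - {"x": -0.023,"y": -0.013,"z": 0.2,"wx": 0,"wy": 0,"wz": 0}
    - {"x": -0.023,"y": -0.013,"z": 0.4,"wx": 0,"wy": 0,"wz": 0}
    - {"x": -0.023,"y": -0.013,"z": 0.5,"wx": 0,"wy": 0,"wz": 0}
    - {"x": -0.023,"y": -0.013,"z": 0.6,"wx": 0,"wy": 0,"wz": 0}
    - {"x": -0.023,"y": -0.013,"z": 0.65,"wx": 0,"wy": 0,"wz": 0}
    - {"x": -0.023,"y": -0.013,"z": 0.7,"wx": 0,"wy": 0,"wz": 0}
    - {"x": -0.023,"y": -0.013,"z": 0.74,"wx": 0,"wy": 0,"wz": 0}
    - {"x": -0.023,"y": -0.013,"z": 0.78,"wx": 0,"wy": 0,"wz": 0}
    - {"x": -0.023,"y": -0.013,"z": 0.815,"wx": 0,"wy": 0,"wz": 0}
    - {"x": -0.023,"y": -0.013,"z": 0.815,"wx": 0,"wy": 0,"wz": 0}

```text
t: 3.65
eef_pos: [0.4216, 0.0409, 0.0375]
tool_rot: [0.001, 0.73, 0.683, 0.001]
contact_force: [-2.3, 0.8, 7.0]
gripper_width: 0.402
```

```bash
python3 - <<'E'
from h import *
to([.4215,.038,.037],-4)
a=shot('side');cv2.imwrite('pics/s2.png',cv2.resize(a[100:260,150:350],None,fx=3,fy=3)[...,::-1])
E
```

```text
t 3.65 p [0.422 0.041 0.037] F [-2.285  0.756  6.952] w 0.402 q [-0.605  0.428  0.432  2.309 -0.394  0.469  0.081]
shift [-0.015  0.001  0.002] turn [ 0.001 -0.     0.001]
```

View pics/s2.png

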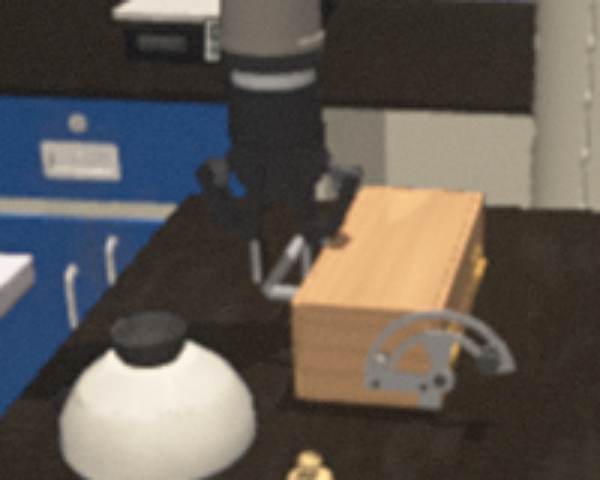

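The rear finger's knuckle rests lightly on the lid's front edge (about 7 N, at (340,240)). I'll lift 5 mm and close, which draws it clear.

Call:
jog_arm:
  plan:
    - {"x": 0,"y": 0,"z": -0.03,"wx": 0,"wy": 0,"wz": 0}
    - {"x": 0,"y": 0,"z": -0.03,"wx": 0,"wy": 0,"wz": 0}
    - {"x": 0,"y": 0,"z": -0.03,"wx": 0,"wy": 0,"wz": 0}
    - {"x": 0,"y": 0,"z": -0.03,"wx": 0,"wy": 0,"wz": 0}
    - {"x": 0,"y": 0,"z": -0.03,"wx": 0,"wy": 0,"wz": 0}
    - {"x": 0,"y": 0,"z": -0.03,"wx": 0,"wy": 0,"wz": 0}
  hand: -1
  grip_force: 30

```text
t: 4.2
eef_pos: [0.4225, 0.0411, 0.0446]
tool_rot: [0.001, 0.73, 0.683, 0.002]
contact_force: [-0.2, -0.5, 10.5]
gripper_width: 0.102
```

```bash
cat > arc.py <<'E'
import sys
from h import *
# arc rows: angles of lid (rad) from current to target; keeps offset TCP->bar
H=np.array([.571,.028]); L=np.hypot(.15,.027); a0=np.arctan2(.027,.15)
def rows(th0,th1,n,extra=0):
    o,p,r=pose(); ex=np.array([np.cos(np.radians(-4)),np.sin(np.radians(-4)),0])
    b=lambda t:-ex*L*np.cos(a0+t)+np.array([0,0,L*np.sin(a0+t)])
    for t in np.linspace(th0,th1,n+1)[1:]:
        print(round(t,3),r.inv().apply(b(t)-b(th0))/.2)
to([0,0,0],-4)
rows(*map(float,sys.argv[1:3]),int(sys.argv[3]))
E
python3 arc.py 0 .8 12
```

```text
t 4.2 p [0.422 0.041 0.045] F [-0.243 -0.518 10.495] w 0.102 q [-0.617  0.413  0.447  2.306 -0.381  0.485  0.07 ]
shift [-0.345 -2.095  0.214] turn [ 0.001 -0.     0.001]
0.067 [ 0.     0.011 -0.05 ]
0.133 [ 0.     0.025 -0.098]
0.2 [ 0.     0.042 -0.146]
0.267 [ 0.     0.063 -0.193]
0.333 [-0.     0.086 -0.238]
0.4 [-0.     0.113 -0.281]
0.467 [-0.     0.142 -0.322]
0.533 [-0.     0.174 -0.362]
0.6 [-0.     0.209 -0.399]
0.667 [-0.     0.246 -0.434]
0.733 [-0.     0.285 -0.466]
0.8 [-0.001  0.326 -0.496]
```

Call:
jog_arm:
  plan:
    - {"x": 0,"y": 0.002,"z": -0.01,"wx": 0,"wy": 0,"wz": 0}
    - {"x": 0,"y": 0.005,"z": -0.025,"wx": 0,"wy": 0,"wz": 0}
    - {"x": 0,"y": 0.01,"z": -0.045,"wx": 0,"wy": 0,"wz": 0}
    - {"x": 0,"y": 0.016,"z": -0.065,"wx": 0,"wy": 0,"wz": 0}
    - {"x": 0,"y": 0.022,"z": -0.085,"wx": 0,"wy": 0,"wz": 0}
    - {"x": 0,"y": 0.025,"z": -0.098,"wx": 0,"wy": 0,"wz": 0}
    - {"x": 0,"y": 0.025,"z": -0.098,"wx": 0,"wy": 0,"wz": 0}

```text
t: 4.78
eef_pos: [0.4272, 0.0408, 0.0647]
tool_rot: [0.001, 0.73, 0.683, 0.002]
contact_force: [-0.9, 0.1, 0.8]
gripper_width: 0.102
```

```bash
python3 arc.py .13 .8 10; python3 - <<'E'
from h import *
a=shot('side');cv2.imwrite('pics/s3.png',cv2.resize(a[100:260,150:350],None,fx=3,fy=3)[...,::-1])
E
```

```text
t 4.78 p [0.427 0.041 0.065] F [-0.917  0.145  0.816] w 0.102 q [-0.647  0.376  0.485  2.288 -0.342  0.539  0.038]
shift [-0.345 -2.119  0.314] turn [ 0.001 -0.     0.001]
0.197 [ 0.     0.017 -0.048]
0.264 [ 0.     0.038 -0.095]
0.331 [-0.     0.061 -0.14 ]
0.398 [-0.     0.088 -0.184]
0.465 [-0.     0.117 -0.225]
0.532 [-0.     0.149 -0.265]
0.599 [-0.     0.184 -0.303]
0.666 [-0.     0.221 -0.338]
0.733 [-0.     0.261 -0.37 ]
0.8 [-0.001  0.302 -0.4  ]
```

View pics/s3.png

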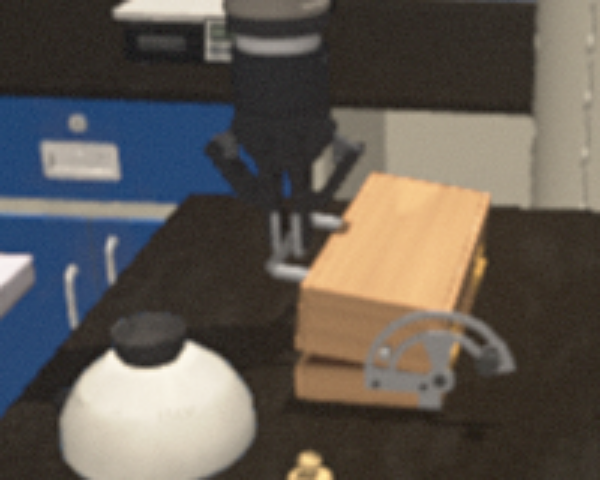

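The lid is lifting, pinched near the fingertips. I'll continue along the arc.

Call:
jog_arm:
  plan:
    - {"x": 0,"y": 0.017,"z": -0.048,"wx": 0,"wy": 0,"wz": 0}
    - {"x": 0,"y": 0.038,"z": -0.095,"wx": 0,"wy": 0,"wz": 0}
    - {"x": 0,"y": 0.061,"z": -0.14,"wx": 0,"wy": 0,"wz": 0}
    - {"x": 0,"y": 0.088,"z": -0.184,"wx": 0,"wy": 0,"wz": 0}
    - {"x": 0,"y": 0.117,"z": -0.225,"wx": 0,"wy": 0,"wz": 0}
    - {"x": 0,"y": 0.149,"z": -0.265,"wx": 0,"wy": 0,"wz": 0}
    - {"x": 0,"y": 0.184,"z": -0.303,"wx": 0,"wy": 0,"wz": 0}
    - {"x": 0,"y": 0.221,"z": -0.338,"wx": 0,"wy": 0,"wz": 0}
    - {"x": 0,"y": 0.261,"z": -0.37,"wx": 0,"wy": 0,"wz": 0}
    - {"x": 0,"y": 0.302,"z": -0.4,"wx": 0,"wy": 0,"wz": 0}
    - {"x": 0,"y": 0.302,"z": -0.4,"wx": 0,"wy": 0,"wz": 0}

```text
t: 5.75
eef_pos: [0.4853, 0.0377, 0.1459]
tool_rot: [-0.002, 0.73, 0.684, 0.0]
contact_force: [-15.2, 3.9, 22.4]
gripper_width: 0.099
```

```bash
python3 arc.py .8 1.5 11; python3 - <<'E'
from h import *
# stop estimate: pixels in side picture of stay
s=cams.get_calibration('side')
ex=np.array([np.cos(np.radians(-4)),np.sin(np.radians(-4)),0]);ey=np.array([-ex[1],ex[0],0])
Hm=np.array([.571,.026,.028]); 
for off in(.133,.145):
  Pn=Hm-ey*off
  for nm,px in dict(pin=(275.6+2,218.5),block=(312.5,220),piv=(296,227)).items():
    o,v=ray(s,px); t=((Pn-o)@ey)/(v@ey); d=o+v*t-Hm; print(off,nm,'x',d@ex,'z',d[2],'ang',np.arctan2(d[2],-(d@ex)))
E
```

```text
t 5.75 p [0.485 0.038 0.146] F [-15.169   3.909  22.4  ] w 0.099 q [-0.678  0.313  0.57   2.107 -0.243  0.786 -0.022]
shift [-0.35  -2.407  0.735] turn [-0.001 -0.001  0.001]
0.864 [-0.     0.041 -0.026]
0.927 [-0.     0.084 -0.049]
0.991 [-0.     0.127 -0.07 ]
1.055 [-0.     0.173 -0.087]
1.118 [-0.001  0.219 -0.102]
1.182 [-0.001  0.266 -0.114]
1.245 [-0.001  0.314 -0.123]
1.309 [-0.001  0.362 -0.128]
1.373 [-0.001  0.41  -0.131]
1.436 [-0.001  0.459 -0.13 ]
1.5 [-0.002  0.507 -0.127]
0.133 pin x -0.03701632959488055 z 0.021021645405079916 ang 0.5164835384362065
0.133 block x 0.039340938223143745 z 0.024020127123390158 ang 2.5934423141373366
0.133 piv x 0.003403061708375949 z 0.0036107273943953543 ang 2.326594935400582
0.145 pin x -0.03427300893903601 z 0.027526174703533437 ang 0.6766553117630943
0.145 block x 0.040883355377191746 z 0.03047749801376434 ang 2.5009941759049825
0.145 piv x 0.005510689260687217 z 0.010389085668217137 ang 2.0584910400392964
```

Force on the tool is radial, about 27 N, so the true arc lies about 2.5 mm outside mine, which puts stiffness near 10 N/mm. I'll relieve it and refit the arc.

Call:
jog_arm:
  plan:
    - {"x": 0,"y": -0.004,"z": -0.005,"wx": 0,"wy": 0,"wz": 0}
    - {"x": 0,"y": -0.004,"z": -0.005,"wx": 0,"wy": 0,"wz": 0}

```text
t: 5.92
eef_pos: [0.4863, 0.0377, 0.1474]
tool_rot: [-0.001, 0.73, 0.684, 0.002]
contact_force: [3.5, 0.5, -6.2]
gripper_width: 0.101
```

```bash
python3 -c "
from h import *
to([0,0,0],-4)"
```

```text
t 5.92 p [0.486 0.038 0.147] F [ 3.519  0.485 -6.183] w 0.101 q [-0.68   0.31   0.572  2.106 -0.24   0.785 -0.025]
shift [-0.35  -2.415  0.732] turn [ 0.    -0.001  0.001]
```

Fit says the bar slid to about 5 mm from the fingertips. The lid holds itself, so I'll regrip 8 mm deeper.

Call:
jog_arm:
  plan:
    - {"x": 0,"y": 0,"z": 0,"wx": 0,"wy": 0,"wz": 0}
    - {"x": 0,"y": 0,"z": 0,"wx": 0,"wy": 0,"wz": 0}
    - {"x": 0,"y": 0,"z": 0.02,"wx": 0,"wy": 0,"wz": 0}
    - {"x": 0,"y": 0,"z": 0.04,"wx": 0,"wy": 0,"wz": 0}
    - {"x": 0,"y": 0,"z": 0.045,"wx": 0,"wy": 0,"wz": 0}
    - {"x": 0,"y": 0,"z": 0.045,"wx": 0,"wy": 0,"wz": 0}
  hand: -0.4

```text
t: 6.42
eef_pos: [0.4859, 0.0376, 0.1379]
tool_rot: [-0.001, 0.73, 0.683, 0.001]
contact_force: [0.8, 0.4, -0.0]
gripper_width: 0.299
```

Call:
jog_arm:
  plan:
    - {"x": 0,"y": 0,"z": 0,"wx": 0,"wy": 0,"wz": 0}
    - {"x": 0,"y": 0,"z": 0,"wx": 0,"wy": 0,"wz": 0}
    - {"x": 0,"y": 0,"z": 0,"wx": 0,"wy": 0,"wz": 0}
    - {"x": 0,"y": 0,"z": 0,"wx": 0,"wy": 0,"wz": 0}
    - {"x": 0,"y": 0,"z": 0,"wx": 0,"wy": 0,"wz": 0}
  hand: -1
  grip_force: 30

```text
t: 6.83
eef_pos: [0.4859, 0.0375, 0.1378]
tool_rot: [-0.001, 0.73, 0.684, 0.001]
contact_force: [0.7, -1.0, -3.5]
gripper_width: 0.103
```

```bash
python3 arc.py .77 1.1 4; python3 - <<'E'
from h import *
a=shot('side');cv2.imwrite('pics/s4.png',cv2.resize(a[100:260,150:350],None,fx=3,fy=3)[...,::-1])
E
```

```text
t 6.83 p [0.486 0.037 0.138] F [ 0.738 -1.037 -3.5  ] w 0.103 q [-0.671  0.326  0.564  2.114 -0.254  0.764 -0.012]
shift [-0.348 -2.412  0.686] turn [ 0.    -0.001  0.001]
0.852 [-0.     0.053 -0.034]
0.935 [-0.     0.108 -0.065]
1.018 [-0.     0.165 -0.09 ]
1.1 [-0.001  0.225 -0.11 ]
```

View pics/s4.png

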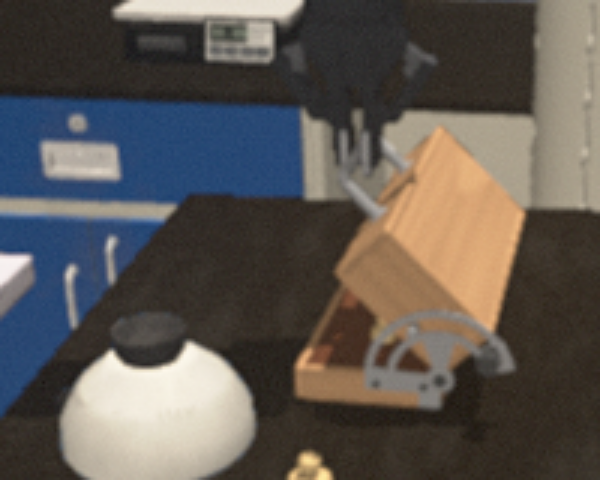

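Lid is about 45° open with the bar well between the pads. I'll continue in shorter arcs with force checks.

Call:
jog_arm:
  plan:
    - {"x": 0,"y": 0.026,"z": -0.018,"wx": 0,"wy": 0,"wz": 0}
    - {"x": 0,"y": 0.053,"z": -0.034,"wx": 0,"wy": 0,"wz": 0}
    - {"x": 0,"y": 0.08,"z": -0.05,"wx": 0,"wy": 0,"wz": 0}
    - {"x": 0,"y": 0.108,"z": -0.065,"wx": 0,"wy": 0,"wz": 0}
    - {"x": 0,"y": 0.136,"z": -0.078,"wx": 0,"wy": 0,"wz": 0}
    - {"x": 0,"y": 0.165,"z": -0.09,"wx": 0,"wy": 0,"wz": 0}
    - {"x": 0,"y": 0.165,"z": -0.09,"wx": 0,"wy": 0,"wz": 0}

```text
t: 7.47
eef_pos: [0.5205, 0.0356, 0.1566]
tool_rot: [-0.0, 0.73, 0.684, 0.002]
contact_force: [2.0, 2.7, -1.6]
gripper_width: 0.103
```

```bash
python3 arc.py 1.018 1.3 4
```

```text
t 7.47 p [0.521 0.036 0.157] F [ 2.027  2.73  -1.631] w 0.103 q [-0.647  0.352  0.568  2.024 -0.258  0.831  0.003]
shift [-0.35  -2.587  0.775] turn [ 0.001 -0.001  0.001]
1.088 [-0.     0.051 -0.018]
1.159 [-0.     0.103 -0.032]
1.23 [-0.001  0.155 -0.042]
1.3 [-0.001  0.208 -0.049]
```

Call:
jog_arm:
  plan:
    - {"x": 0,"y": 0.025,"z": -0.01,"wx": 0,"wy": 0,"wz": 0}
    - {"x": 0,"y": 0.051,"z": -0.018,"wx": 0,"wy": 0,"wz": 0}
    - {"x": 0,"y": 0.077,"z": -0.026,"wx": 0,"wy": 0,"wz": 0}
    - {"x": 0,"y": 0.103,"z": -0.032,"wx": 0,"wy": 0,"wz": 0}
    - {"x": 0,"y": 0.129,"z": -0.038,"wx": 0,"wy": 0,"wz": 0}
    - {"x": 0,"y": 0.155,"z": -0.042,"wx": 0,"wy": 0,"wz": 0}
    - {"x": 0,"y": 0.181,"z": -0.046,"wx": 0,"wy": 0,"wz": 0}
    - {"x": 0,"y": 0.208,"z": -0.049,"wx": 0,"wy": 0,"wz": 0}
    - {"x": 0,"y": 0.208,"z": -0.049,"wx": 0,"wy": 0,"wz": 0}

```text
t: 8.22
eef_pos: [0.5637, 0.0332, 0.1668]
tool_rot: [0.0, 0.73, 0.684, 0.003]
contact_force: [1.6, 4.4, -4.8]
gripper_width: 0.103
```

```bash
python3 arc.py 1.3 1.55 5
```

```text
t 8.22 p [0.564 0.033 0.167] F [ 1.617  4.427 -4.77 ] w 0.103 q [-0.607  0.408  0.563  1.92  -0.281  0.886  0.032]
shift [-0.352 -2.805  0.82 ] turn [ 0.001 -0.001  0.001]
1.35 [-0.     0.038 -0.002]
1.4 [-0.     0.076 -0.003]
1.45 [-0.001  0.114 -0.002]
1.5 [-0.001  0.152  0.002]
1.55 [-0.001  0.19   0.007]
```

Call:
jog_arm:
  plan:
    - {"x": 0.002,"y": 0.025,"z": 0.001,"wx": 0,"wy": 0,"wz": 0}
    - {"x": 0.002,"y": 0.05,"z": 0.001,"wx": 0,"wy": 0,"wz": 0}
    - {"x": 0.002,"y": 0.076,"z": 0.001,"wx": 0,"wy": 0,"wz": 0}
    - {"x": 0.002,"y": 0.1,"z": 0.001,"wx": 0,"wy": 0,"wz": 0}
    - {"x": 0.002,"y": 0.125,"z": 0.002,"wx": 0,"wy": 0,"wz": 0}
    - {"x": 0.002,"y": 0.15,"z": 0.004,"wx": 0,"wy": 0,"wz": 0}
    - {"x": 0.002,"y": 0.165,"z": 0.006,"wx": 0,"wy": 0,"wz": 0}
    - {"x": 0.002,"y": 0.165,"z": 0.006,"wx": 0,"wy": 0,"wz": 0}

```text
t: 8.88
eef_pos: [0.5979, 0.0315, 0.1658]
tool_rot: [0.001, 0.73, 0.684, 0.003]
contact_force: [0.8, 3.0, -1.5]
gripper_width: 0.101
```

```bash
python3 arc.py 1.51 2.1 6;  python3 - <<'E'
from h import *
a=shot('side');cv2.imwrite('pics/s5.png',cv2.resize(a[160:250,240:360],None,fx=6,fy=6,interpolation=cv2.INTER_CUBIC)[...,::-1])
E
```

```text
t 8.88 p [0.598 0.031 0.166] F [ 0.822  3.041 -1.527] w 0.101 q [-0.571  0.464  0.553  1.841 -0.305  0.914  0.056]
shift [-0.355 -2.978  0.81 ] turn [ 0.002 -0.001  0.001]
1.608 [-0.     0.074  0.013]
1.707 [-0.001  0.146  0.033]
1.805 [-0.001  0.216  0.06 ]
1.903 [-0.002  0.283  0.094]
2.002 [-0.002  0.346  0.134]
2.1 [-0.003  0.405  0.18 ]
```

View pics/s5.png

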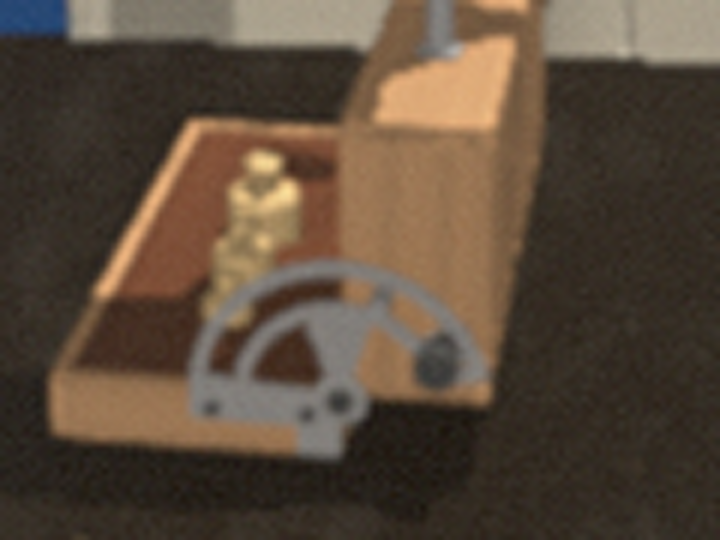

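Lid is upright. The pin is at crop (383,295), the block at (437,362) and the pivot at (340,402). Pin-to-block is about 46°, less the radii, so the stop should be around 1.95–2.05. I'll go to about 1.8, then feel in small steps.

Call:
jog_arm:
  plan:
    - {"x": 0.001,"y": 0.025,"z": 0.004,"wx": 0,"wy": 0,"wz": 0}
    - {"x": 0.001,"y": 0.05,"z": 0.008,"wx": 0,"wy": 0,"wz": 0}
    - {"x": 0.001,"y": 0.074,"z": 0.013,"wx": 0,"wy": 0,"wz": 0}
    - {"x": 0.001,"y": 0.098,"z": 0.019,"wx": 0,"wy": 0,"wz": 0}
    - {"x": 0.001,"y": 0.122,"z": 0.026,"wx": 0,"wy": 0,"wz": 0}
    - {"x": 0.001,"y": 0.135,"z": 0.03,"wx": 0,"wy": 0,"wz": 0}
    - {"x": 0.001,"y": 0.146,"z": 0.033,"wx": 0,"wy": 0,"wz": 0}
    - {"x": 0.001,"y": 0.146,"z": 0.033,"wx": 0,"wy": 0,"wz": 0}

```text
t: 9.6
eef_pos: [0.6272, 0.0299, 0.1588]
tool_rot: [0.001, 0.73, 0.684, 0.003]
contact_force: [0.6, 2.2, -5.9]
gripper_width: 0.102
```

```bash
python3 arc.py 1.707 1.8 4;
```

```text
t 9.6 p [0.627 0.03  0.159] F [ 0.639  2.182 -5.861] w 0.102 q [-0.539  0.519  0.541  1.775 -0.327  0.931  0.075]
shift [-0.356 -3.124  0.774] turn [ 0.002 -0.001  0.002]
1.73 [-0.     0.017  0.006]
1.754 [-0.     0.033  0.012]
1.777 [-0.     0.05   0.018]
1.8 [-0.     0.066  0.025]
```

Call:
jog_arm:
  plan:
    - {"x": 0.001,"y": 0.01,"z": 0.006,"wx": 0,"wy": 0,"wz": 0}
    - {"x": 0.001,"y": 0.02,"z": 0.01,"wx": 0,"wy": 0,"wz": 0}
    - {"x": 0.001,"y": 0.03,"z": 0.014,"wx": 0,"wy": 0,"wz": 0}
    - {"x": 0.001,"y": 0.04,"z": 0.018,"wx": 0,"wy": 0,"wz": 0}
    - {"x": 0.001,"y": 0.05,"z": 0.021,"wx": 0,"wy": 0,"wz": 0}
    - {"x": 0.001,"y": 0.06,"z": 0.026,"wx": 0,"wy": 0,"wz": 0}
    - {"x": 0.001,"y": 0.066,"z": 0.028,"wx": 0,"wy": 0,"wz": 0}
    - {"x": 0.001,"y": 0.066,"z": 0.028,"wx": 0,"wy": 0,"wz": 0}

```text
t: 10.27
eef_pos: [0.6408, 0.0292, 0.1531]
tool_rot: [0.001, 0.73, 0.684, 0.003]
contact_force: [-0.9, 2.9, -1.5]
gripper_width: 0.1
```

```bash
python3 arc.py 1.8 2.1 3; python3 - <<'E'
from h import *
a=shot('side');cv2.imwrite('pics/s6.png',cv2.resize(a[180:250,280:350],None,fx=8,fy=8,interpolation=cv2.INTER_CUBIC)[...,::-1])
E
```

```text
t 10.27 p [0.641 0.029 0.153] F [-0.867  2.884 -1.491] w 0.1 q [-0.524  0.546  0.534  1.745 -0.338  0.935  0.083]
shift [-0.356 -3.193  0.743] turn [ 0.002 -0.001  0.002]
1.9 [-0.     0.068  0.034]
2.0 [-0.001  0.133  0.075]
2.1 [-0.001  0.192  0.122]
```

View pics/s6.png

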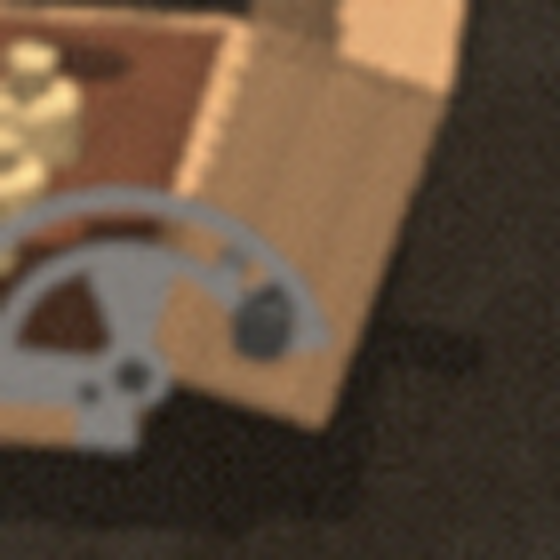

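Pin is at (232,252) and block edge at about (245,295), so roughly 0.15–0.2 rad remain. Now self-limiting 1 mm steps, each relative to the measured pose.

Call:
jog_arm:
  plan:
    - {"x": 0.001,"y": 0.0045,"z": 0.0025,"wx": 0,"wy": 0,"wz": 0}
    - {"x": 0.001,"y": 0.0045,"z": 0.0025,"wx": 0,"wy": 0,"wz": 0}

```text
t: 10.48
eef_pos: [0.6419, 0.0292, 0.1526]
tool_rot: [0.002, 0.73, 0.684, 0.003]
contact_force: [-0.1, 2.0, -1.5]
gripper_width: 0.103
```

Call:
jog_arm:
  plan:
    - {"x": 0.001,"y": 0.0045,"z": 0.0025,"wx": 0,"wy": 0,"wz": 0}
    - {"x": 0.001,"y": 0.0045,"z": 0.0025,"wx": 0,"wy": 0,"wz": 0}

```text
t: 10.65
eef_pos: [0.6428, 0.0291, 0.152]
tool_rot: [0.002, 0.73, 0.684, 0.003]
contact_force: [-0.3, 2.0, -0.5]
gripper_width: 0.096
```

Call:
jog_arm:
  plan:
    - {"x": 0.001,"y": 0.0045,"z": 0.0025,"wx": 0,"wy": 0,"wz": 0}
    - {"x": 0.001,"y": 0.0045,"z": 0.0025,"wx": 0,"wy": 0,"wz": 0}

```text
t: 10.82
eef_pos: [0.6438, 0.0291, 0.1516]
tool_rot: [0.002, 0.73, 0.684, 0.003]
contact_force: [-1.8, 0.9, 0.1]
gripper_width: 0.104
```

Call:
jog_arm:
  plan:
    - {"x": 0.001,"y": 0.0045,"z": 0.0025,"wx": 0,"wy": 0,"wz": 0}
    - {"x": 0.001,"y": 0.0045,"z": 0.0025,"wx": 0,"wy": 0,"wz": 0}

```text
t: 10.98
eef_pos: [0.6448, 0.029, 0.151]
tool_rot: [0.002, 0.73, 0.684, 0.003]
contact_force: [-1.5, 1.0, 1.0]
gripper_width: 0.099
```

Call:
jog_arm:
  plan:
    - {"x": 0.001,"y": 0.0045,"z": 0.0025,"wx": 0,"wy": 0,"wz": 0}
    - {"x": 0.001,"y": 0.0045,"z": 0.0025,"wx": 0,"wy": 0,"wz": 0}

```text
t: 11.15
eef_pos: [0.646, 0.029, 0.1506]
tool_rot: [0.002, 0.73, 0.684, 0.003]
contact_force: [-1.5, 1.9, -0.5]
gripper_width: 0.102
```

Call:
jog_arm:
  plan:
    - {"x": 0.001,"y": 0.0045,"z": 0.0025,"wx": 0,"wy": 0,"wz": 0}
    - {"x": 0.001,"y": 0.0045,"z": 0.0025,"wx": 0,"wy": 0,"wz": 0}

```text
t: 11.32
eef_pos: [0.647, 0.0289, 0.15]
tool_rot: [0.002, 0.73, 0.683, 0.003]
contact_force: [-1.2, 1.5, -1.0]
gripper_width: 0.102
```

Call:
jog_arm:
  plan:
    - {"x": 0.001,"y": 0.0045,"z": 0.0028,"wx": 0,"wy": 0,"wz": 0}
    - {"x": 0.001,"y": 0.0045,"z": 0.0028,"wx": 0,"wy": 0,"wz": 0}

```text
t: 11.48
eef_pos: [0.6481, 0.0289, 0.1493]
tool_rot: [0.002, 0.73, 0.683, 0.003]
contact_force: [-0.9, 1.1, -0.1]
gripper_width: 0.1
```

Call:
jog_arm:
  plan:
    - {"x": 0.001,"y": 0.0045,"z": 0.0028,"wx": 0,"wy": 0,"wz": 0}
    - {"x": 0.001,"y": 0.0045,"z": 0.0028,"wx": 0,"wy": 0,"wz": 0}

```text
t: 11.65
eef_pos: [0.6492, 0.0288, 0.1487]
tool_rot: [0.002, 0.73, 0.683, 0.003]
contact_force: [-0.7, -0.2, -0.0]
gripper_width: 0.103
```

Call:
jog_arm:
  plan:
    - {"x": 0.001,"y": 0.0045,"z": 0.0028,"wx": 0,"wy": 0,"wz": 0}
    - {"x": 0.001,"y": 0.0045,"z": 0.0028,"wx": 0,"wy": 0,"wz": 0}

```text
t: 11.82
eef_pos: [0.6504, 0.0288, 0.1482]
tool_rot: [0.003, 0.73, 0.683, 0.003]
contact_force: [-0.5, 0.5, -1.1]
gripper_width: 0.101
```

Call:
jog_arm:
  plan:
    - {"x": 0.001,"y": 0.0045,"z": 0.0028,"wx": 0,"wy": 0,"wz": 0}
    - {"x": 0.001,"y": 0.0045,"z": 0.0028,"wx": 0,"wy": 0,"wz": 0}

```text
t: 11.98
eef_pos: [0.6515, 0.0287, 0.1475]
tool_rot: [0.003, 0.73, 0.683, 0.003]
contact_force: [-1.5, -0.2, -1.0]
gripper_width: 0.1
```

Call:
jog_arm:
  plan:
    - {"x": 0.001,"y": 0.0045,"z": 0.0028,"wx": 0,"wy": 0,"wz": 0}
    - {"x": 0.001,"y": 0.0045,"z": 0.0028,"wx": 0,"wy": 0,"wz": 0}

```text
t: 12.15
eef_pos: [0.6525, 0.0286, 0.1469]
tool_rot: [0.003, 0.73, 0.683, 0.003]
contact_force: [-0.6, -0.1, 0.3]
gripper_width: 0.1
```

Call:
jog_arm:
  plan:
    - {"x": 0.001,"y": 0.0045,"z": 0.0028,"wx": 0,"wy": 0,"wz": 0}
    - {"x": 0.001,"y": 0.0045,"z": 0.0028,"wx": 0,"wy": 0,"wz": 0}

```text
t: 12.32
eef_pos: [0.6535, 0.0286, 0.1462]
tool_rot: [0.003, 0.73, 0.683, 0.003]
contact_force: [-0.8, -1.0, -0.0]
gripper_width: 0.105
```

Call:
jog_arm:
  plan:
    - {"x": 0,"y": 0.0043,"z": 0.003,"wx": 0,"wy": 0,"wz": 0}
    - {"x": 0,"y": 0.0043,"z": 0.003,"wx": 0,"wy": 0,"wz": 0}

```text
t: 12.48
eef_pos: [0.6547, 0.0285, 0.1457]
tool_rot: [0.003, 0.73, 0.683, 0.003]
contact_force: [-1.8, 0.5, -0.7]
gripper_width: 0.1
```

Call:
jog_arm:
  plan:
    - {"x": 0,"y": 0.0043,"z": 0.003,"wx": 0,"wy": 0,"wz": 0}
    - {"x": 0,"y": 0.0043,"z": 0.003,"wx": 0,"wy": 0,"wz": 0}

```text
t: 12.65
eef_pos: [0.6558, 0.0285, 0.145]
tool_rot: [0.003, 0.73, 0.683, 0.003]
contact_force: [-0.8, -0.8, -0.9]
gripper_width: 0.101
```

Call:
jog_arm:
  plan:
    - {"x": 0,"y": 0.0043,"z": 0.003,"wx": 0,"wy": 0,"wz": 0}
    - {"x": 0,"y": 0.0043,"z": 0.003,"wx": 0,"wy": 0,"wz": 0}

```text
t: 12.82
eef_pos: [0.6568, 0.0285, 0.1443]
tool_rot: [0.003, 0.73, 0.683, 0.003]
contact_force: [-0.9, -0.7, 0.3]
gripper_width: 0.103
```

Call:
jog_arm:
  plan:
    - {"x": 0,"y": 0.0043,"z": 0.003,"wx": 0,"wy": 0,"wz": 0}
    - {"x": 0,"y": 0.0043,"z": 0.003,"wx": 0,"wy": 0,"wz": 0}

```text
t: 12.98
eef_pos: [0.6578, 0.0284, 0.1436]
tool_rot: [0.004, 0.73, 0.683, 0.003]
contact_force: [-1.6, 0.4, 0.4]
gripper_width: 0.099
```

Call:
jog_arm:
  plan:
    - {"x": 0,"y": 0.0043,"z": 0.003,"wx": 0,"wy": 0,"wz": 0}
    - {"x": 0,"y": 0.0043,"z": 0.003,"wx": 0,"wy": 0,"wz": 0}

```text
t: 13.15
eef_pos: [0.6587, 0.0283, 0.143]
tool_rot: [0.004, 0.73, 0.683, 0.003]
contact_force: [-1.7, -0.0, 1.0]
gripper_width: 0.102
```

Call:
jog_arm:
  plan:
    - {"x": 0,"y": 0.0042,"z": 0.003,"wx": 0,"wy": 0,"wz": 0}
    - {"x": 0,"y": 0.0042,"z": 0.003,"wx": 0,"wy": 0,"wz": 0}

```text
t: 13.32
eef_pos: [0.6597, 0.0283, 0.1425]
tool_rot: [0.004, 0.73, 0.683, 0.003]
contact_force: [-2.1, -0.1, 1.7]
gripper_width: 0.102
```

Call:
jog_arm:
  plan:
    - {"x": 0,"y": 0.0042,"z": 0.003,"wx": 0,"wy": 0,"wz": 0}
    - {"x": 0,"y": 0.0042,"z": 0.003,"wx": 0,"wy": 0,"wz": 0}

```text
t: 13.48
eef_pos: [0.6604, 0.0282, 0.142]
tool_rot: [0.003, 0.73, 0.683, 0.003]
contact_force: [-3.6, 0.3, 4.5]
gripper_width: 0.096
```

Call:
jog_arm:
  plan:
    - {"x": 0,"y": 0.0042,"z": 0.003,"wx": 0,"wy": 0,"wz": 0}
    - {"x": 0,"y": 0.0042,"z": 0.003,"wx": 0,"wy": 0,"wz": 0}

```text
t: 13.65
eef_pos: [0.6611, 0.0282, 0.1415]
tool_rot: [0.003, 0.73, 0.683, 0.003]
contact_force: [-4.6, -0.1, 4.8]
gripper_width: 0.099
```

Call:
jog_arm:
  plan:
    - {"x": 0,"y": 0.0042,"z": 0.003,"wx": 0,"wy": 0,"wz": 0}
    - {"x": 0,"y": 0.0042,"z": 0.003,"wx": 0,"wy": 0,"wz": 0}

```text
t: 13.82
eef_pos: [0.6615, 0.0282, 0.1411]
tool_rot: [0.003, 0.73, 0.683, 0.003]
contact_force: [-5.5, 0.6, 6.3]
gripper_width: 0.1
```

Call:
jog_arm:
  plan:
    - {"x": 0,"y": 0.0042,"z": 0.003,"wx": 0,"wy": 0,"wz": 0}
    - {"x": 0,"y": 0.0042,"z": 0.003,"wx": 0,"wy": 0,"wz": 0}

```text
t: 13.98
eef_pos: [0.6619, 0.0282, 0.1408]
tool_rot: [0.002, 0.73, 0.683, 0.002]
contact_force: [-5.6, -0.6, 6.6]
gripper_width: 0.101
```

Resistance built from about 2 N to about 8.5 N along the travel while motion died away at about 2.03 rad. That is the stop, with the pin at about 29 N. I'll release and rise straight up.

Call:
jog_arm:
  plan:
    - {"x": 0,"y": -0.002,"z": -0.001,"wx": 0,"wy": 0,"wz": 0}
    - {"x": 0,"y": -0.002,"z": -0.001,"wx": 0,"wy": 0,"wz": 0}
    - {"x": 0,"y": -0.002,"z": -0.001,"wx": 0,"wy": 0,"wz": 0}
    - {"x": 0,"y": -0.002,"z": -0.05,"wx": 0,"wy": 0,"wz": 0}
    - {"x": 0,"y": -0.002,"z": -0.15,"wx": 0,"wy": 0,"wz": 0}
    - {"x": 0,"y": -0.002,"z": -0.3,"wx": 0,"wy": 0,"wz": 0}
    - {"x": 0,"y": -0.002,"z": -0.45,"wx": 0,"wy": 0,"wz": 0}
    - {"x": 0,"y": -0.002,"z": -0.45,"wx": 0,"wy": 0,"wz": 0}
  hand: -0.5

```text
t: 14.65
eef_pos: [0.6647, 0.0275, 0.2381]
tool_rot: [0.005, 0.73, 0.683, 0.007]
contact_force: [2.1, -0.0, 1.3]
gripper_width: 0.248
```

```bash
python3 - <<'E'
from h import *
to([.528,-.305,.19],-34)
a=shot('top');b=shot('side')
t=cams.get_calibration('top');s=cams.get_calibration('side')
for n,c in (('top',t),('side',s)):
  for k,z in dict(lid_bar=.14,well=.014,w200=.014,w100=.014,w50=.014,w500=0).items():
    for d in finder.place_of(n,k)[:3]: print(n,k,round(d['confidence'],2),np.round(d['location']),atz(c,d['location'],z))
cv2.imwrite('pics/o.png',np.vstack([cv2.resize(a[170:300,190:450],(780,390)),cv2.resize(b[180:250,220:480],(780,210))])[...,::-1])
E
```

```text
t 14.65 p [0.665 0.027 0.238] F [ 2.102 -0.038  1.341] w 0.248 q [-0.537  0.494  0.575  1.617 -0.295  1.1    0.047]
shift [-1.705 -0.575  0.226] turn [ 0.005 -0.002  0.168]
top well 0.7 [237. 245.] [0.523 0.123 0.014]
top well 0.24 [326. 137.] [ 0.791 -0.129  0.014]
top w200 0.79 [404. 225.] [ 0.536 -0.304  0.014]
top w200 0.71 [266. 244.] [0.519 0.05  0.014]
top w200 0.59 [382. 240.] [ 0.503 -0.244  0.014]
top w100 0.79 [404. 225.] [ 0.536 -0.304  0.014]
top w100 0.71 [266. 244.] [0.519 0.05  0.014]
top w100 0.59 [382. 240.] [ 0.503 -0.244  0.014]
top w50 0.79 [404. 225.] [ 0.536 -0.304  0.014]
top w50 0.71 [266. 244.] [0.519 0.05  0.014]
top w50 0.59 [382. 240.] [ 0.503 -0.244  0.014]
top w500 0.79 [404. 225.] [ 0.538 -0.307  0.   ]
top w500 0.71 [266. 244.] [0.52  0.051 0.   ]
top w500 0.59 [382. 240.] [ 0.504 -0.246  0.   ]
side lid_bar 0.87 [344. 157.] [0.664 0.056 0.14 ]
side well 0.67 [288. 189.] [0.519 0.133 0.014]
side w200 0.79 [261. 297.] [ 0.527 -0.325  0.014]
side w200 0.71 [254. 271.] [ 0.5   -0.252  0.014]
side w200 0.61 [290. 199.] [0.53  0.073 0.014]
side w100 0.79 [261. 297.] [ 0.527 -0.325  0.014]
side w100 0.71 [254. 271.] [ 0.5   -0.252  0.014]
side w100 0.61 [290. 199.] [0.53  0.073 0.014]
side w50 0.79 [261. 297.] [ 0.527 -0.325  0.014]
side w50 0.71 [254. 271.] [ 0.5   -0.252  0.014]
side w50 0.61 [290. 199.] [0.53  0.073 0.014]
side w500 0.79 [261. 297.] [ 0.523 -0.308  0.   ]
side w500 0.71 [254. 271.] [ 0.495 -0.232  0.   ]
side w500 0.61 [290. 199.] [0.527 0.103 0.   ]
```

View pics/o.png

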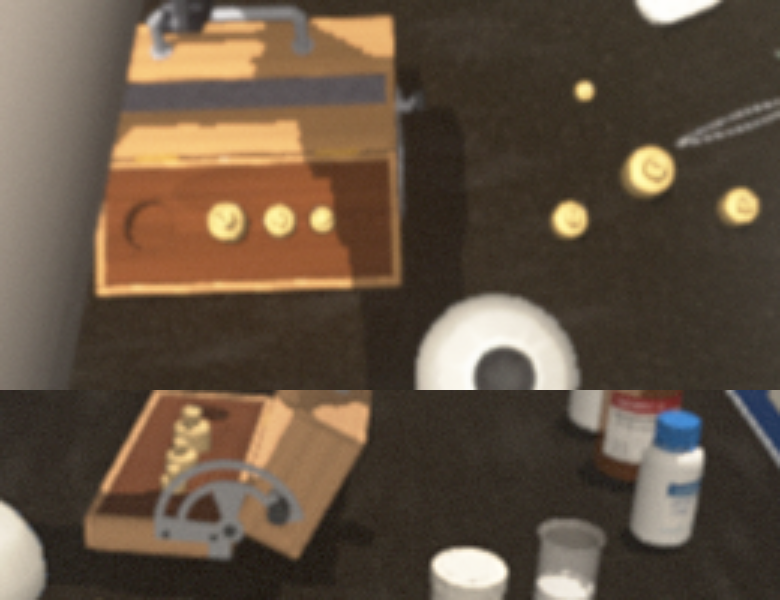

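The lid rests at the stop, with pin against block and still open. The well is at (150,225) in the upper crop and w500 at (650,170). Now to above w500.

Call:
jog_arm:
  plan:
    - {"x": -0.9,"y": -0.3,"z": 0,"wx": 0.005,"wy": -0.002,"wz": 0.03}
    - {"x": -0.9,"y": -0.3,"z": 0,"wx": 0.005,"wy": -0.002,"wz": 0.03}
    - {"x": -0.9,"y": -0.3,"z": 0,"wx": 0.005,"wy": -0.002,"wz": 0.03}
    - {"x": -0.9,"y": -0.3,"z": 0,"wx": 0.005,"wy": -0.002,"wz": 0.03}
    - {"x": -0.9,"y": -0.3,"z": 0,"wx": 0.005,"wy": -0.002,"wz": 0.03}
    - {"x": -0.9,"y": -0.3,"z": 0,"wx": 0.005,"wy": -0.002,"wz": 0.03}
  hand: 0.4

```text
t: 15.85
eef_pos: [0.5859, -0.1552, 0.231]
tool_rot: [-0.001, 0.765, 0.644, -0.006]
contact_force: [0.3, -1.1, 0.2]
gripper_width: 0.703
```

```bash
python3 - <<'E'
from h import *
to([.528,-.305,.2],-10)
E
```

```text
t 15.85 p [ 0.586 -0.155  0.231] F [ 0.297 -1.132  0.168] w 0.703 q [-0.328  0.423  0.644  1.754 -0.274  1.067  0.238]
shift [-0.786 -0.156  0.163] turn [-0.003  0.003  0.001]
```

Call:
jog_arm:
  plan:
    - {"x": -0.78,"y": -0.156,"z": 0.16,"wx": -0.003,"wy": 0.003,"wz": 0}
    - {"x": -0.78,"y": -0.156,"z": 0.16,"wx": -0.003,"wy": 0.003,"wz": 0}
    - {"x": -0.78,"y": -0.156,"z": 0.16,"wx": -0.003,"wy": 0.003,"wz": 0}
    - {"x": -0.78,"y": -0.156,"z": 0.16,"wx": -0.003,"wy": 0.003,"wz": 0}
    - {"x": -0.78,"y": -0.156,"z": 0.16,"wx": -0.003,"wy": 0.003,"wz": 0}
    - {"x": -0.78,"y": -0.156,"z": 0.16,"wx": -0.003,"wy": 0.003,"wz": 0}

```text
t: 16.35
eef_pos: [0.5262, -0.3072, 0.2005]
tool_rot: [0.0, 0.767, 0.642, -0.0]
contact_force: [0.6, 0.3, 0.3]
gripper_width: 0.699
```

```bash
python3 - <<'E'
from h import *
c=cams.get_calibration('wrist');shot('wrist','w2.png')
for d in finder.place_of('wrist','w500')[:5]: print('place',d['confidence'],d['location'],atz(c,d['location'],0))
for d in finder.find_in('wrist','w500')[:5]: print(d)
to([.528,-.305,.09],-10)
# overlay: model circles of w500 at estimate
E
```

```text
place 0.88 [276.4, 99.7] [ 0.498 -0.233  0.   ]
place 0.71 [323.6, 162.9] [ 0.532 -0.301  0.   ]
place 0.7 [394.0, 107.8] [ 0.607 -0.26   0.   ]
place 0.61 [304.8, 235.1] [ 0.498 -0.376  0.   ]
{'bbox': [287.5, 225.2, 27.1, 34.9], 'confidence': 0.95}
{'bbox': [256.8, 85.1, 29.1, 31.3], 'confidence': 0.94}
{'bbox': [304.2, 147.4, 42.3, 47.2], 'confidence': 0.7}
{'bbox': [386.7, 99.8, 19.7, 18.1], 'confidence': 0.59}
t 16.5 p [ 0.53  -0.302  0.201] F [-0.205  0.072  0.936] w 0.702 q [-0.059  0.461  0.644  1.783 -0.324  1.006  0.542]
shift [-0.017 -0.005  0.553] turn [ 0.    -0.001  0.002]
```

View pics/w2.png

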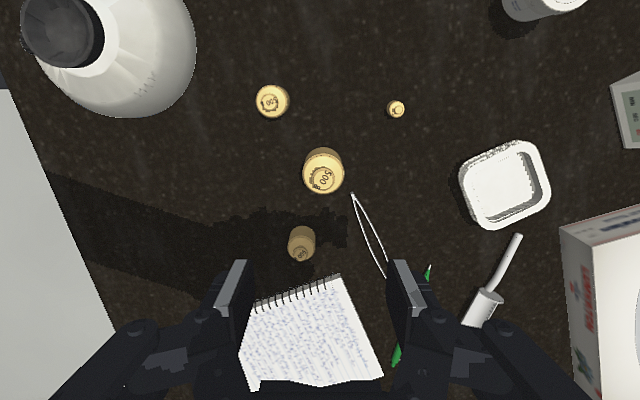

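The crop shows the weight marked "500" at (323,170), with the look-alikes at (271,101), (301,243) and (397,109). I'll refine it by fitting the body outline.

```bash
python3 - <<'E'
from h import *
from scipy.optimize import minimize
c=cams.get_calibration('wrist');im=cv2.imread('pics/w2.png')
hsv=cv2.cvtColor(im,cv2.COLOR_BGR2HSV)
m=cv2.inRange(hsv,(12,70,70),(35,255,255));n,l,st,ce=cv2.connectedComponentsWithStats(m)
i=l[172,318] or l[160,318];ms=cv2.morphologyEx((l==i).astype(np.uint8),cv2.MORPH_CLOSE,np.ones((9,9)));print(st[i],ce[i])
a=np.linspace(0,2*np.pi,60)
def sil(p):
    P=[np.c_[p[0]+r*np.cos(a),p[1]+r*np.sin(a),np.full(60,z)] for r,z in((.019,.001),(.019,.035),(.0175,.037),(.010,.06))]
    h=cv2.convexHull(proj(c,np.vstack(P)).astype(np.float32)); M=np.zeros(ms.shape,np.uint8)
    cv2.fillPoly(M,[np.round(h*16).astype(np.int32)],1,shift=4); return M
f=lambda p:(sil(p)!=ms).sum()
r=min(((f((x,y)),x,y) for x in np.arange(.522,.541,.0005) for y in np.arange(-.312,-.291,.0005)));print(r,ms.sum())
to([r[1],r[2],.09],-10)
E
```

```text
[ 302  147   43   47 1576] [322.915 170.454]
(np.int64(39), np.float64(0.5339999999999987), np.float64(-0.298)) 1587
t 16.5 p [ 0.53  -0.302  0.201] F [-0.205  0.072  0.936] w 0.702 q [-0.059  0.461  0.644  1.783 -0.324  1.006  0.542]
shift [0.023 0.018 0.553] turn [ 0.    -0.001  0.002]
```

The arm was still settling when that picture was taken, so I'll refit with it still.

```bash
cat > fitw.py <<'E'
from h import *
c=cams.get_calibration('wrist');im=shot('wrist','w3.png')[...,::-1].copy()
hsv=cv2.cvtColor(im,cv2.COLOR_BGR2HSV)
m=cv2.inRange(hsv,(12,70,70),(35,255,255));n,l,st,ce=cv2.connectedComponentsWithStats(m)
i=1+np.argmax([s[4]*(abs(s[0]+s[2]/2-320)<40 and abs(s[1]+s[3]/2-175)<40) for s in st[1:]])
ms=cv2.morphologyEx((l==i).astype(np.uint8),cv2.MORPH_CLOSE,np.ones((9,9)));print(st[i],ce[i])
a=np.linspace(0,2*np.pi,60)
def sil(p):
    P=[np.c_[p[0]+r*np.cos(a),p[1]+r*np.sin(a),np.full(60,z)] for r,z in((.019,.001),(.019,.035),(.0175,.037),(.010,.06))]
    h=cv2.convexHull(proj(c,np.vstack(P)).astype(np.float32)); M=np.zeros(ms.shape,np.uint8)
    cv2.fillPoly(M,[np.round(h*16).astype(np.int32)],1,shift=4); return M
r=min((((sil((x,y))!=ms).sum(),x,y) for x in np.arange(.522,.541,.0005) for y in np.arange(-.312,-.291,.0005)));print(r,ms.sum())
to([r[1],r[2],.09],-10)
E
python3 fitw.py
```

```text
[ 299  153   43   48 1567] [320.119 176.452]
(np.int64(44), np.float64(0.5304999999999991), np.float64(-0.3035)) 1581
t 16.55 p [ 0.53  -0.302  0.201] F [-0.274 -0.903  0.239] w 0.7 q [-0.059  0.46   0.643  1.783 -0.323  1.006  0.542]
shift [-0.009  0.005  0.553] turn [ 0.    -0.001  0.002]
```

Call:
jog_arm:
  plan:
    - {"x": -0.009,"y": 0.005,"z": 0.15,"wx": 0,"wy": -0.001,"wz": 0.002}
    - {"x": -0.009,"y": 0.005,"z": 0.3,"wx": 0,"wy": -0.001,"wz": 0.002}
    - {"x": -0.009,"y": 0.005,"z": 0.45,"wx": 0,"wy": -0.001,"wz": 0.002}
    - {"x": -0.009,"y": 0.005,"z": 0.58,"wx": 0,"wy": -0.001,"wz": 0.002}
    - {"x": -0.009,"y": 0.005,"z": 0.68,"wx": 0,"wy": -0.001,"wz": 0.002}
    - {"x": -0.009,"y": 0.005,"z": 0.77,"wx": 0,"wy": -0.001,"wz": 0.002}
    - {"x": -0.009,"y": 0.005,"z": 0.84,"wx": 0,"wy": -0.001,"wz": 0.002}
    - {"x": -0.009,"y": 0.005,"z": 0.89,"wx": 0,"wy": -0.001,"wz": 0.002}
    - {"x": -0.009,"y": 0.005,"z": 0.92,"wx": 0,"wy": -0.001,"wz": 0.002}
    - {"x": -0.009,"y": 0.005,"z": 0.92,"wx": 0,"wy": -0.001,"wz": 0.002}
    - {"x": -0.009,"y": 0.005,"z": 0.92,"wx": 0,"wy": -0.001,"wz": 0.002}

```text
t: 17.47
eef_pos: [0.5311, -0.3034, 0.0171]
tool_rot: [0.001, 0.766, 0.643, -0.0]
contact_force: [0.4, 0.1, 0.4]
gripper_width: 0.702
```

Call:
jog_arm:
  plan:
    - {"x": 0,"y": 0,"z": 0,"wx": 0,"wy": 0,"wz": 0}
    - {"x": 0,"y": 0,"z": 0,"wx": 0,"wy": 0,"wz": 0}
    - {"x": 0,"y": 0,"z": 0,"wx": 0,"wy": 0,"wz": 0}
    - {"x": 0,"y": 0,"z": 0,"wx": 0,"wy": 0,"wz": 0}
    - {"x": 0,"y": 0,"z": 0,"wx": 0,"wy": 0,"wz": 0}
    - {"x": 0,"y": 0,"z": 0,"wx": 0,"wy": 0,"wz": 0}
  hand: -1
  grip_force: 50

```text
t: 17.97
eef_pos: [0.5312, -0.3038, 0.0185]
tool_rot: [0.001, 0.766, 0.643, 0.0]
contact_force: [-3.1, 0.9, 6.1]
gripper_width: 0.424
```

```bash
python3 - <<'E'
from h import *
to([.52,.11,.2],-4)
E
```

```text
t 17.97 p [ 0.531 -0.304  0.018] F [-3.071  0.907  6.075] w 0.424 q [ 0.062  0.699  0.489  1.881 -0.499  0.682  0.674]
shift [ 2.027 -0.412 -0.911] turn [ 0.001  0.    -0.033]
```

Gripped on the body. Lifting straight up, then across to beside the well.

Call:
jog_arm:
  plan:
    - {"x": 0,"y": 0,"z": -0.05,"wx": 0,"wy": 0,"wz": 0}
    - {"x": 0,"y": 0,"z": -0.15,"wx": 0,"wy": 0,"wz": 0}
    - {"x": 0,"y": 0,"z": -0.3,"wx": 0,"wy": 0,"wz": 0}
    - {"x": 0,"y": 0,"z": -0.5,"wx": 0,"wy": 0,"wz": 0}
    - {"x": 0,"y": 0,"z": -0.7,"wx": 0,"wy": 0,"wz": 0}
    - {"x": 0.1,"y": -0.02,"z": -0.85,"wx": 0,"wy": 0,"wz": 0}
    - {"x": 0.25,"y": -0.06,"z": -0.92,"wx": 0,"wy": 0,"wz": -0.005}
    - {"x": 0.4,"y": -0.1,"z": -0.92,"wx": 0,"wy": 0,"wz": -0.01}
    - {"x": 0.55,"y": -0.14,"z": -0.92,"wx": 0,"wy": 0,"wz": -0.015}
    - {"x": 0.7,"y": -0.17,"z": -0.92,"wx": 0,"wy": 0,"wz": -0.02}
    - {"x": 0.85,"y": -0.19,"z": -0.92,"wx": 0,"wy": 0,"wz": -0.02}
    - {"x": 0.95,"y": -0.2,"z": -0.92,"wx": 0,"wy": 0,"wz": -0.02}

```text
t: 18.97
eef_pos: [0.5235, -0.1059, 0.2023]
tool_rot: [0.0, 0.745, 0.668, 0.001]
contact_force: [0.1, 0.3, -4.5]
gripper_width: 0.419
```

```bash
python3 - <<'E'
from h import *
to([.522,.05,.2],-4)
E
```

```text
t 18.97 p [ 0.523 -0.106  0.202] F [ 0.089  0.26  -4.516] w 0.419 q [-0.434  0.316  0.636  1.957 -0.231  0.939  0.207]
shift [ 0.774 -0.092  0.012] turn [ 0.    -0.    -0.012]
```

Call:
jog_arm:
  plan:
    - {"x": 0.15,"y": -0.02,"z": 0,"wx": 0,"wy": 0,"wz": -0.005}
    - {"x": 0.3,"y": -0.04,"z": 0,"wx": 0,"wy": 0,"wz": -0.01}
    - {"x": 0.45,"y": -0.06,"z": 0,"wx": 0,"wy": 0,"wz": -0.012}
    - {"x": 0.6,"y": -0.08,"z": 0,"wx": 0,"wy": 0,"wz": -0.012}
    - {"x": 0.7,"y": -0.09,"z": 0,"wx": 0,"wy": 0,"wz": -0.012}
    - {"x": 0.774,"y": -0.092,"z": 0.01,"wx": 0,"wy": 0,"wz": -0.012}
    - {"x": 0.774,"y": -0.092,"z": 0.01,"wx": 0,"wy": 0,"wz": -0.012}
    - {"x": 0.774,"y": -0.092,"z": 0.01,"wx": 0,"wy": 0,"wz": -0.012}

```text
t: 19.63
eef_pos: [0.5214, 0.0506, 0.2006]
tool_rot: [0.0, 0.731, 0.682, 0.001]
contact_force: [0.1, -0.6, -4.2]
gripper_width: 0.418
```

```bash
python3 - <<'E'
from h import *
c=cams.get_calibration('wrist');im=shot('wrist','w4.png')
for k,z in dict(well=.014,weight_case=0,w200=.014,lid_hinge=.028).items():
  for d in finder.place_of('wrist',k)[:3]: print(k,round(d['confidence'],2),d['location'],atz(c,d['location'],z))
to([.525,.123,.2],-4)
E
```

```text
well 0.84 [312.6, 106.3] [0.52  0.114 0.014]
well 0.36 [316.0, 216.3] [0.515 0.005 0.014]
weight_case 0.65 [313.6, 186.2] [0.515 0.033 0.   ]
w200 0.77 [316.3, 214.5] [0.516 0.007 0.014]
w200 0.73 [319.5, 252.0] [ 0.516 -0.035  0.014]
w200 0.64 [313.3, 384.6] [ 0.496 -0.215  0.014]
lid_hinge 0.82 [375.4, 190.4] [0.574 0.033 0.028]
t 19.88 p [0.522 0.049 0.201] F [-0.134 -0.259 -5.025] w 0.42 q [-0.69   0.291  0.578  1.978 -0.197  0.926 -0.085]
shift [ 0.372 -0.012  0.003] turn [ 0.001 -0.    -0.001]
```

View pics/w4.png

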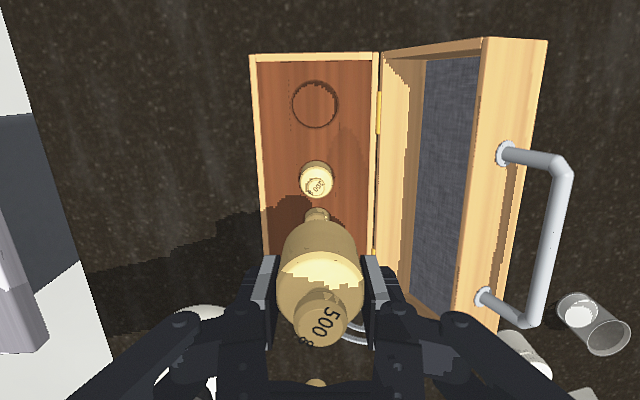

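The wrist view shows the empty well at (315,103), w200 at (316,180), the held "500" weight upright, and the lid back. I'll fit the well's rim circle.

```bash
cat > fitwell.py <<'E'
from h import *
c=cams.get_calibration('wrist');im=shot('wrist','w5.png');g=cv2.GaussianBlur(cv2.cvtColor(im,cv2.COLOR_RGB2GRAY),(3,3),0).astype(np.float32)
a=np.linspace(0,2*np.pi,180,endpoint=False)
def sc(x,y,r,z): # mean outward brightness step across the model circle
    P=lambda q:proj(c,np.c_[x+q*np.cos(a),y+q*np.sin(a),np.full(180,z)]).astype(np.float32)
    S=lambda q:cv2.remap(g,P(q)[:,0].reshape(1,-1),P(q)[:,1].reshape(1,-1),cv2.INTER_LINEAR)
    return np.abs(S(r+.0012)-S(r-.0012)).mean()
o,p,_=pose()
import sys
x0,y0=map(float,sys.argv[1:3])
for r,z in((.02025,.0265),(.0215,.0275)):
    print(r,max((sc(x,y,r,z),x,y) for x in np.arange(x0-.01,x0+.01,.0005) for y in np.arange(y0-.012,y0+.012,.0005)))
d=[d['location'] for d in finder.place_of('wrist','well')][:1]; print(d and atz(c,d[0],.014))
C=cv2.HoughCircles(cv2.cvtColor(im,cv2.COLOR_RGB2GRAY)[60:150,270:360],cv2.HOUGH_GRADIENT,1,30,param1=60,param2=12,minRadius=18,maxRadius=27)
if C is not None:
    for q in C[0][:2]: print('hough',q[:2]+[270,60],q[2],atz(c,q[:2]+[270,60],.027))
print(p)
E
python3 fitwell.py .521 .118
```

```text
0.02025 (np.float32(26.82678), np.float64(0.5229999999999987), np.float64(0.117))
0.0215 (np.float32(28.736057), np.float64(0.5219999999999988), np.float64(0.1155))
[0.521 0.117 0.014]
hough [315.5 102.5] 23.0 [0.524 0.116 0.027]
[0.522 0.049 0.201]
```

Call:
jog_arm:
  plan:
    - {"x": 0.15,"y": -0.008,"z": 0,"wx": 0,"wy": 0,"wz": 0}
    - {"x": 0.28,"y": -0.015,"z": 0,"wx": 0,"wy": 0,"wz": 0}
    - {"x": 0.335,"y": -0.0175,"z": 0.05,"wx": 0,"wy": 0,"wz": 0}
    - {"x": 0.335,"y": -0.0175,"z": 0.2,"wx": 0,"wy": 0,"wz": 0}
    - {"x": 0.335,"y": -0.0175,"z": 0.35,"wx": 0,"wy": 0,"wz": 0}
    - {"x": 0.335,"y": -0.0175,"z": 0.5,"wx": 0,"wy": 0,"wz": 0}
    - {"x": 0.335,"y": -0.0175,"z": 0.6,"wx": 0,"wy": 0,"wz": 0}
    - {"x": 0.335,"y": -0.0175,"z": 0.66,"wx": 0,"wy": 0,"wz": 0}
    - {"x": 0.335,"y": -0.0175,"z": 0.685,"wx": 0,"wy": 0,"wz": 0}
    - {"x": 0.335,"y": -0.0175,"z": 0.685,"wx": 0,"wy": 0,"wz": 0}
    - {"x": 0.335,"y": -0.0175,"z": 0.685,"wx": 0,"wy": 0,"wz": 0}

```text
t: 20.9
eef_pos: [0.5245, 0.1162, 0.0644]
tool_rot: [0.001, 0.733, 0.681, 0.001]
contact_force: [-0.3, -0.0, -3.7]
gripper_width: 0.421
```

```bash
python3 - <<'E'
from h import *
to([.5232,.1162,.05],-4)
# relative check in the top picture: weight knob/body vs well
for n in('top','side'):
  shot(n,n+'9.png');c=cams.get_calibration(n)
  print(n,[(round(d['confidence'],2),d['location'],atz(c,d['location'],.045)) for d in finder.place_of(n,'w500')[:4]])
shot('wrist','w9.png')
E
```

```text
t 20.9 p [0.525 0.116 0.064] F [-0.254 -0.023 -3.736] w 0.421 q [-0.683  0.514  0.446  2.043 -0.355  0.654 -0.076]
shift [-0.    -0.007  0.072] turn [ 0.001 -0.    -0.001]
top [(0.69, [267.8, 243.3], array([0.518, 0.041, 0.045])), (0.65, [431.4, 241.4], array([ 0.486, -0.359,  0.045])), (0.6, [237.9, 242.1], array([0.527, 0.114, 0.045])), (0.58, [298.9, 240.7], array([ 0.517, -0.035,  0.045]))]
side [(0.91, [234.3, 323.9], array([ 0.508, -0.428,  0.045])), (0.77, [253.5, 274.4], array([ 0.512, -0.305,  0.045])), (0.74, [285.6, 181.1], array([0.514, 0.116, 0.045])), (0.56, [277.5, 217.4], array([ 0.523, -0.091,  0.045]))]
```

Call:
jog_arm:
  plan:
    - {"x": 0,"y": -0.006,"z": 0.03,"wx": 0,"wy": 0,"wz": 0}
    - {"x": 0,"y": -0.006,"z": 0.06,"wx": 0,"wy": 0,"wz": 0}
    - {"x": 0,"y": -0.006,"z": 0.075,"wx": 0,"wy": 0,"wz": 0}
    - {"x": 0,"y": -0.006,"z": 0.075,"wx": 0,"wy": 0,"wz": 0}

```text
t: 21.48
eef_pos: [0.5223, 0.1165, 0.0485]
tool_rot: [0.0, 0.732, 0.681, 0.001]
contact_force: [-1.1, 0.3, -4.7]
gripper_width: 0.423
```

Call:
jog_arm:
  plan:
    - {"x": 0,"y": 0,"z": 0.005,"wx": 0,"wy": 0,"wz": 0}
    - {"x": 0,"y": 0,"z": 0.01,"wx": 0,"wy": 0,"wz": 0}
    - {"x": 0,"y": 0,"z": 0.01,"wx": 0,"wy": 0,"wz": 0}

```text
t: 21.73
eef_pos: [0.5222, 0.1164, 0.0463]
tool_rot: [0.0, 0.732, 0.681, 0.001]
contact_force: [-0.8, -0.1, -5.1]
gripper_width: 0.423
```

Call:
jog_arm:
  plan:
    - {"x": 0,"y": 0,"z": 0.005,"wx": 0,"wy": 0,"wz": 0}
    - {"x": 0,"y": 0,"z": 0.01,"wx": 0,"wy": 0,"wz": 0}
    - {"x": 0,"y": 0,"z": 0.01,"wx": 0,"wy": 0,"wz": 0}

```text
t: 21.98
eef_pos: [0.5221, 0.1164, 0.0441]
tool_rot: [0.0, 0.732, 0.681, 0.001]
contact_force: [0.0, 0.4, -5.5]
gripper_width: 0.425
```

Call:
jog_arm:
  plan:
    - {"x": 0,"y": 0,"z": 0.005,"wx": 0,"wy": 0,"wz": 0}
    - {"x": 0,"y": 0,"z": 0.01,"wx": 0,"wy": 0,"wz": 0}
    - {"x": 0,"y": 0,"z": 0.01,"wx": 0,"wy": 0,"wz": 0}

```text
t: 22.23
eef_pos: [0.522, 0.1164, 0.042]
tool_rot: [0.0, 0.732, 0.681, 0.0]
contact_force: [-0.3, -0.2, -4.9]
gripper_width: 0.422
```

Already about 3 mm below rim level with no contact, so it seems to be entering. Continuing.

Call:
jog_arm:
  plan:
    - {"x": 0,"y": 0,"z": 0.005,"wx": 0,"wy": 0,"wz": 0}
    - {"x": 0,"y": 0,"z": 0.01,"wx": 0,"wy": 0,"wz": 0}
    - {"x": 0,"y": 0,"z": 0.01,"wx": 0,"wy": 0,"wz": 0}

```text
t: 22.48
eef_pos: [0.5219, 0.1164, 0.0398]
tool_rot: [0.0, 0.732, 0.681, 0.0]
contact_force: [-0.2, -0.1, -4.9]
gripper_width: 0.421
```

Call:
jog_arm:
  plan:
    - {"x": 0,"y": 0,"z": 0.005,"wx": 0,"wy": 0,"wz": 0}
    - {"x": 0,"y": 0,"z": 0.01,"wx": 0,"wy": 0,"wz": 0}
    - {"x": 0,"y": 0,"z": 0.01,"wx": 0,"wy": 0,"wz": 0}

```text
t: 22.73
eef_pos: [0.5218, 0.1163, 0.0376]
tool_rot: [0.0, 0.732, 0.681, 0.0]
contact_force: [-0.0, 0.2, -4.9]
gripper_width: 0.42
```

Call:
jog_arm:
  plan:
    - {"x": 0,"y": 0,"z": 0.005,"wx": 0,"wy": 0,"wz": 0}
    - {"x": 0,"y": 0,"z": 0.01,"wx": 0,"wy": 0,"wz": 0}
    - {"x": 0,"y": 0,"z": 0.01,"wx": 0,"wy": 0,"wz": 0}

```text
t: 22.98
eef_pos: [0.5217, 0.1163, 0.0353]
tool_rot: [0.0, 0.732, 0.681, -0.0]
contact_force: [0.2, -0.4, -5.2]
gripper_width: 0.418
```

Well inside the well. The floor is expected at TCP z of about 0.032, so 1 mm steps now.

Call:
jog_arm:
  plan:
    - {"x": 0,"y": 0,"z": 0.003,"wx": 0,"wy": 0,"wz": 0}
    - {"x": 0,"y": 0,"z": 0.006,"wx": 0,"wy": 0,"wz": 0}
    - {"x": 0,"y": 0,"z": 0.006,"wx": 0,"wy": 0,"wz": 0}

```text
t: 23.23
eef_pos: [0.5215, 0.1164, 0.034]
tool_rot: [-0.0, 0.732, 0.681, -0.0]
contact_force: [-1.0, 0.0, -4.4]
gripper_width: 0.424
```

Call:
jog_arm:
  plan:
    - {"x": 0,"y": 0,"z": 0.003,"wx": 0,"wy": 0,"wz": 0}
    - {"x": 0,"y": 0,"z": 0.006,"wx": 0,"wy": 0,"wz": 0}
    - {"x": 0,"y": 0,"z": 0.006,"wx": 0,"wy": 0,"wz": 0}

```text
t: 23.48
eef_pos: [0.5215, 0.1163, 0.0327]
tool_rot: [-0.0, 0.732, 0.681, -0.0]
contact_force: [-0.0, 0.2, -5.2]
gripper_width: 0.421
```

Call:
jog_arm:
  plan:
    - {"x": 0,"y": 0,"z": 0.003,"wx": 0,"wy": 0,"wz": 0}
    - {"x": 0,"y": 0,"z": 0.005,"wx": 0,"wy": 0,"wz": 0}
    - {"x": 0,"y": 0,"z": 0.005,"wx": 0,"wy": 0,"wz": 0}

```text
t: 23.73
eef_pos: [0.5216, 0.1164, 0.0325]
tool_rot: [-0.0, 0.732, 0.681, 0.0]
contact_force: [-3.1, 0.3, 6.0]
gripper_width: 0.419
```

Call:
jog_arm:
  plan:
    - {"x": 0,"y": 0,"z": 0.003,"wx": 0,"wy": 0,"wz": 0}
    - {"x": 0,"y": 0,"z": 0.005,"wx": 0,"wy": 0,"wz": 0}
    - {"x": 0,"y": 0,"z": 0.005,"wx": 0,"wy": 0,"wz": 0}

```text
t: 23.98
eef_pos: [0.5216, 0.1163, 0.0324]
tool_rot: [-0.001, 0.732, 0.681, 0.0]
contact_force: [-5.1, -0.7, 12.1]
gripper_width: 0.42
```

It's fully home: contact is at TCP z 0.0325, matching the floor, with about 17 N on the floor. I'll release and rise.

Call:
jog_arm:
  plan:
    - {"x": 0,"y": 0,"z": -0.002,"wx": 0,"wy": 0,"wz": 0}
    - {"x": 0,"y": 0,"z": -0.002,"wx": 0,"wy": 0,"wz": 0}
    - {"x": 0,"y": 0,"z": -0.002,"wx": 0,"wy": 0,"wz": 0}
    - {"x": 0,"y": 0,"z": -0.002,"wx": 0,"wy": 0,"wz": 0}
    - {"x": 0,"y": 0,"z": -0.05,"wx": 0,"wy": 0,"wz": 0}
    - {"x": 0,"y": 0,"z": -0.15,"wx": 0,"wy": 0,"wz": 0}
    - {"x": 0,"y": 0,"z": -0.3,"wx": 0,"wy": 0,"wz": 0}
    - {"x": 0,"y": 0,"z": -0.5,"wx": 0,"wy": 0,"wz": 0}
    - {"x": 0,"y": 0,"z": -0.7,"wx": 0,"wy": 0,"wz": 0}
    - {"x": -0.1,"y": 0,"z": -0.9,"wx": 0,"wy": 0,"wz": 0}
    - {"x": -0.3,"y": 0,"z": -0.95,"wx": 0,"wy": 0,"wz": 0}
    - {"x": -0.36,"y": 0,"z": -0.95,"wx": 0,"wy": 0,"wz": 0}
  hand: 0.18

```text
t: 24.98
eef_pos: [0.5183, 0.0395, 0.2269]
tool_rot: [0.001, 0.734, 0.679, 0.003]
contact_force: [-0.2, -1.4, -0.8]
gripper_width: 0.59
```

Call:
jog_arm:
  plan:
    - {"x": 0,"y": 0,"z": 0,"wx": 0,"wy": 0,"wz": 0}
    - {"x": 0,"y": 0,"z": 0,"wx": 0,"wy": 0,"wz": 0}
    - {"x": 0,"y": 0,"z": 0,"wx": 0,"wy": 0,"wz": 0}

```text
t: 25.23
eef_pos: [0.5181, 0.0403, 0.2268]
tool_rot: [0.001, 0.734, 0.679, 0.003]
contact_force: [-0.1, 0.3, 0.0]
gripper_width: 0.592
```

```bash
python3 - <<'E'
from h import *
to([0,0,.2],-4)
w=shot('wrist');a=shot('top');b=shot('side')
s=cams.get_calibration('side');print([(round(d['confidence'],2),d['location'],atz(s,d['location'],.14)) for d in finder.place_of('side','lid_bar')[:1]])
cv2.imwrite('pics/end.png',np.vstack([cv2.resize(w,(640,400)),np.hstack([cv2.resize(a[170:270,190:400],(320,200)),cv2.resize(b[170:295,230:430],(320,200))])])[...,::-1])
E
```

```text
t 25.23 p [0.518 0.04  0.227] F [-0.09   0.315  0.024] w 0.592 q [-0.707  0.246  0.607  1.965 -0.171  0.974 -0.096]
shift [-0.4   -2.568  0.117] turn [ 0.002 -0.001 -0.002]
[(0.65, [339.7, 158.1], array([0.655, 0.046, 0.14 ]))]
```

The viewer is exhausted, so I'll check numerically: the weight's outline when seated versus raised, the lid against the picture taken just after release, and the bystanders.

```bash
python3 - <<'E'
from h import *
c=cams.get_calibration('wrist');im=shot('wrist')[...,::-1].copy();b=shot('side')[...,::-1].copy();t=shot('top')[...,::-1].copy()
hsv=cv2.cvtColor(im,cv2.COLOR_BGR2HSV)
px=proj(c,[.522,.1165,.05])[0].astype(int);print('expected px',px)
m=cv2.inRange(hsv,(18,70,90),(35,255,255))
n,l,st,ce=cv2.connectedComponentsWithStats(m)
i=min([k for k in range(1,n) if st[k][4]>300],key=lambda k:np.hypot(*(ce[k]-px)));ms=cv2.morphologyEx((l==i).astype(np.uint8),cv2.MORPH_CLOSE,np.ones((9,9)));print(st[i],ce[i])
a=np.linspace(0,2*np.pi,60)
def sil(p,b0):
    P=[np.c_[p[0]+r*np.cos(a),p[1]+r*np.sin(a),np.full(60,z)] for r,z in((.019,.028 if b0<.02 else b0),(.019,b0+.035),(.0175,b0+.037),(.010,b0+.06))]
    h=cv2.convexHull(proj(c,np.vstack(P)).astype(np.float32)); M=np.zeros(ms.shape,np.uint8)
    cv2.fillPoly(M,[np.round(h*16).astype(np.int32)],1,shift=4); return M
for b0 in(.014,.0185,.024,.028): print(b0,min(((sil((x,y),b0)!=ms).sum(),x,y) for x in np.arange(.514,.53,.0005) for y in np.arange(.106,.126,.0005)),ms.sum())
# lid: shift of lid side/stay patch vs pictures after release
g=lambda q:cv2.cvtColor(q,cv2.COLOR_BGR2GRAY)
o=cv2.resize(cv2.imread('pics/o.png')[390:],(260,70),interpolation=cv2.INTER_AREA);n0=b[180:250,220:480]
def ps(A,B):
    (d,r)=cv2.phaseCorrelate(np.float32(A),np.float32(B),cv2.createHanningWindow(A.shape[::-1],cv2.CV_32F));return np.round(d,2),round(r,2)
print('lid vs just after release',ps(g(o)[5:60,85:125],g(n0)[5:60,85:125]),'vs side9',ps(g(cv2.imread('pics/side9.png'))[185:240,305:345],g(b)[185:240,305:345]))
s0,t0=cv2.imread('pics/side.png'),cv2.imread('pics/top.png')
for nm,(y0,y1,x0,x1) in dict(jar=(225,275,355,395),beaker=(215,265,392,428),w20=(268,290,298,320)).items(): print(nm,ps(g(s0)[y0:y1,x0:x1],g(b)[y0:y1,x0:x1]),np.abs(g(s0)[y0:y1,x0:x1].astype(int)-g(b)[y0:y1,x0:x1]).mean())
E
```

```text
expected px [316  92]
[294  69  44  46 729] [314.361  93.741]
0.014 (np.int64(35), np.float64(0.5219999999999991), np.float64(0.117)) 1560
0.0185 (np.int64(65), np.float64(0.5214999999999992), np.float64(0.117)) 1560
0.024 (np.int64(117), np.float64(0.5219999999999991), np.float64(0.11750000000000001)) 1560
0.028 (np.int64(163), np.float64(0.5214999999999992), np.float64(0.11750000000000001)) 1560
lid vs just after release (array([ 0.08, -0.41]), 0.99) vs side9 (array([-0.05,  0.08]), 1.07)
jar (array([ 0.06, -0.02]), 0.86) 2.565
beaker (array([0.17, 0.1 ]), 0.96) 2.661111111111111
w20 (array([ 0.08, -0.18]), 0.82) 2.7024793388429753
```

Seated best fits the home depth (35 px mismatch, against 163 px if standing on the rim). The lid and bystanders are unmoved. Handing in.

```bash
python3 -c "
from station import bot
print(bot.hand_in())"
```

```text
the job is handed in; nothing more can be done
None
```

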